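Change the nest plate of a pot-lidding press and load it

TASK

Change the pot-lidding press over from the blue nest plate to the green one: lift the blue plate straight up off its two pins, keeping it level so that it does not cock, and lay it flat in the grey wash tray, then lower the green plate over the pins until it rests flush on the shuttle. With the plate changed, stand every brown pot upright in a bore of the green plate, down on the shuttle, and then push the shuttle fully home under the head. Leave the other things on the bench where they are.

Things in the scene. Friction and masses are not known exactly. Their poses are not given: they have to be found in the camera images.
- shuttle (a joint): the press's shuttle, a sliding aluminium deck; 0 = fully out (as at the start), 0.205 m = fully home against its stop under the head. Slides along the press's +x with about 4 N of friction and stays where it is left.
- nest (a point): centre of the shuttle's top face, midway between its two locating pins (55 mm above the bench); moves with the shuttle; axes as the press. The pins stand at y = +90 and -90 mm of it: 12 mm thick, straight for 30 mm, then a tapered nose to 42 mm above the face (5 mm wide at the tip).
- push_bar (a point): centre of the black push bar at the front of the shuttle: a bar 90 mm long along the press's y, 14 mm thick (x) and 16 mm tall, 40 mm above the shuttle's face, 145 mm in front (-x) of the nest centre, on two posts 72 mm apart.
- press: white pot-lidding press, bolted down. Origin on the bench below the nest when the shuttle is out; x points away from the robot, to the head. Bed x = -175 to +340 mm, 250 wide, 36 high (rails to 48). Head over x = +140 to +335, 240 wide, its underside 144 and top 246 mm above the bench, on a rear column at x = +285 to +335.
- old_plate: the blue plate now on the press's pins, flat on the shuttle: 160 (x) x 210 (y) x 16 mm plastic nest plate, 0.35 to 0.55 kg; 13.5 mm pin holes at x=0, y=+-90; four 46 mm bores at x=+-38, y=+-46 mm. Central black bow handle: bar 46 mm along x, 14 thick (y), 20 tall, centre 52 mm above the underside, open below; the plate balances on it. Origin: centre of underside. Fits the pins either way round.
- new_plate: the green plate, lying on the white board: 160 (x) x 210 (y) x 16 mm plastic nest plate, 0.35 to 0.55 kg; 13.5 mm pin holes at x=0, y=+-90; four 64 mm bores at x=+-38, y=+-46 mm. Central black bow handle: bar 46 mm along x, 14 thick (y), 20 tall, centre 52 mm above the underside, open below; the plate balances on it. Origin: centre of underside. Fits the pins either way round.
- bore1 (a point): centre of a bore of the green plate at its underside, at x = 38, y = 46 mm in the plate
- bore2 (a point): centre of a bore of the green plate at its underside, at x = 38, y = -46 mm in the plate
- bore3 (a point): centre of a bore of the green plate at its underside, at x = -38, y = 46 mm in the plate
- bore4 (a point): centre of a bore of the green plate at its underside, at x = -38, y = -46 mm in the plate
- tray: dark grey open wash tray fixed on the bench, outside 220 (x) x 270 (y) x 40 mm high, walls 6 mm, floor 6 mm thick. Origin: centre of its underside.
- board: white board fixed on the bench, 200 (x) x 250 (y) x 6 mm, on which the green plate lies at the start. Origin: centre of its underside.
- pot1: a filled food pot, kraft brown with a white lid, straight-sided, 60 mm across and 70 mm tall, 0.14 to 0.28 kg, standing on the bench; it may be absent. Origin: centre of its underside.
- pot2: a filled food pot, kraft brown with a white lid, straight-sided, 60 mm across and 70 mm tall, 0.14 to 0.28 kg, standing on the bench; it may be absent. Origin: centre of its underside.
- pot3: a filled food pot, kraft brown with a white lid, straight-sided, 60 mm across and 70 mm tall, 0.14 to 0.28 kg, standing on the bench; it may be absent. Origin: centre of its underside.
- pot4: a filled food pot, kraft brown with a white lid, straight-sided, 60 mm across and 70 mm tall, 0.14 to 0.28 kg, standing on the bench; it may be absent. Origin: centre of its underside.
- tin1: bystander: red food tin, 74 mm across, 105 mm tall; origin at the centre of its underside
- tin2: bystander: yellow food tin, 74 mm across, 105 mm tall; origin at the centre of its underside
- jar: bystander: glass jar with red cap, 72 mm across, 110 mm tall; origin at the centre of its underside
- cup: bystander: white cup, 80 mm across, 95 mm tall; origin at the centre of its underside
- marker: bystander: marker pen lying on the bench, 110 mm long, 16 mm thick; origin underneath its middle
Mind the look-alikes: they are no part of the job. What is shaped like the pot3 but purple is not meant.

How it is judged:
On the way, in this order (a step that is already met when the one before it is completed fails the run):
1. the blue plate has been lifted straight up: clear of the pin tips, level, and still above the pins (z of old_plate in the frame of nest above 0.043 m and horizontal distance between old_plate and nest below 0.015 m and angle between old_plate's own z axis and vertical below 0.09 rad), for 0.1 s.
2. the blue plate lies flat in the wash tray (x of old_plate in the frame of tray between -0.04 and 0.04 m and y of old_plate in the frame of tray between -0.04 and 0.04 m and z of old_plate in the frame of tray below 0.01 m and angle between old_plate's own z axis and vertical below 0.05 rad), for 0.2 s.
3. the green plate is on the pins, flush on the shuttle (z of new_plate in the frame of nest between -0.003 and 0.003 m and horizontal distance between new_plate and nest below 0.004 m and angle between new_plate's own z axis and vertical below 0.03 rad and angle between the x axis of new_plate and the x axis of nest, either way round below 0.05 rad), for 0.2 s.
4. every pot stands upright in a bore of the green plate, down on the shuttle, which is still out (all of step 3 and z of each of pot1, pot2, pot3, pot4 in the frame of nest below 0.006 m and angle between each of pot1, pot2, pot3, pot4's own z axis and vertical below 0.08 rad and (horizontal distance between pot1 and bore1 below 0.006 m or horizontal distance between pot1 and bore2 below 0.006 m or horizontal distance between pot1 and bore3 below 0.006 m or horizontal distance between pot1 and bore4 below 0.006 m) and (horizontal distance between pot2 and bore1 below 0.006 m or horizontal distance between pot2 and bore2 below 0.006 m or horizontal distance between pot2 and bore3 below 0.006 m or horizontal distance between pot2 and bore4 below 0.006 m) and (horizontal distance between pot3 and bore1 below 0.006 m or horizontal distance between pot3 and bore2 below 0.006 m or horizontal distance between pot3 and bore3 below 0.006 m or horizontal distance between pot3 and bore4 below 0.006 m) and (horizontal distance between pot4 and bore1 below 0.006 m or horizontal distance between pot4 and bore2 below 0.006 m or horizontal distance between pot4 and bore3 below 0.006 m or horizontal distance between pot4 and bore4 below 0.006 m) and value of joint shuttle below 0.1 m), for 0.2 s.
At the end, for the whole second after the job is handed in: shuttle within 7 mm of home; green plate flush on the pins (3 mm, tilt 0.03 rad); every pot upright in a bore (6 mm of its centre), down on the shuttle (6 mm); blue plate flat on the wash tray's floor (tilt 0.05 rad, 40 mm of its centre); all at rest (all of step 2 and all of step 3 and z of each of pot1, pot2, pot3, pot4 in the frame of nest below 0.006 m and angle between each of pot1, pot2, pot3, pot4's own z axis and vertical below 0.08 rad and (horizontal distance between pot1 and bore1 below 0.006 m or horizontal distance between pot1 and bore2 below 0.006 m or horizontal distance between pot1 and bore3 below 0.006 m or horizontal distance between pot1 and bore4 below 0.006 m) and (horizontal distance between pot2 and bore1 below 0.006 m or horizontal distance between pot2 and bore2 below 0.006 m or horizontal distance between pot2 and bore3 below 0.006 m or horizontal distance between pot2 and bore4 below 0.006 m) and (horizontal distance between pot3 and bore1 below 0.006 m or horizontal distance between pot3 and bore2 below 0.006 m or horizontal distance between pot3 and bore3 below 0.006 m or horizontal distance between pot3 and bore4 below 0.006 m) and (horizontal distance between pot4 and bore1 below 0.006 m or horizontal distance between pot4 and bore2 below 0.006 m or horizontal distance between pot4 and bore3 below 0.006 m or horizontal distance between pot4 and bore4 below 0.006 m) and value of joint shuttle above 0.198 m and linear speed of each of old_plate, new_plate, pot1, pot2, pot3, pot4 below 0.02 m/s); the robot touches nothing.
It fails at once if the blue plate is cocked (tilted by more than 4 degrees) while it is still on the pins (angle between old_plate's own z axis and vertical above 0.07 rad and horizontal distance between old_plate and nest below 0.03 m and z of old_plate in the frame of nest below 0.04 m).
It fails at once if a bystander is shifted by more than 50 mm (distance of any of tin1, tin2, jar, cup, marker from where it was at the start of the episode above 0.05 m).
Of pot1, pot2, pot3, pot4 only 2 to 4 are there at a start; the rules pass over those that are not, and their reading is None.
At some moment in a run one of pot1, pot2, pot3, pot4 may be knocked a few centimetres aside while the robot is not near it.
It also fails if it takes over 210 s, if anything falls off the work surface, if the arm or the gripper's body presses on something with over 40 N, if the wrist force passes 120 N, or if a joint passes its speed limit or range.

ROBOT

A 6-joint arm with a two-finger parallel gripper is mounted at the origin on the work surface. World frame = base frame: x ahead of the robot, y to its left, z up, the work surface at z = 0. Lengths are in m, angles in rad, forces in N, time in s.
With the tool pointing down it reaches from about 0.25 to 0.725 m from the base axis. Payload 4 kg.
Tool frame: the origin (TCP) lies midway between the tips of the shut fingers; the grasp point (between the pads) lies 19 mm behind it; z points along the fingers, y is the direction in which the jaws open and shut (so a half turn about z gives the same grasp; the last joint's range is limited). The gripper opens to 85 mm and grips with 20 to 120 N. Pads are 22 mm wide; open, the fingers measure 114 mm over their backs; the gripper's body (76 mm by 85 mm) begins 54 mm behind the grasp point. The pads swing forward as they close: fully open they stand 13 mm farther back than shut.
Start: joints at [-1.153, 0.241, 0.005, 1.335, 0, 1.571], TCP at [0.203, -0.457, 0.194] pointing down, gripper open.
Joint ranges: [-2.72, 2.72], [-1.05, 1.87], [-1.09, 1.28], [-1.99, 2.15], [-1.42, 1.44], [-3.14, 3.14]. Speed limits (rad/s): [2.79, 2.79, 3.14, 3.14, 3.14, 3.14].

INTERFACE

Orientations are given as a unit quaternion [x, y, z, w].
In Python, from workcell import get_obs, camera, camera_model, job_done, masks_of gives the robot as it stands.
- The arm moves only by the tool jog_arm, never from a script. Its argument "deltas" is a list that holds one entry, the list of rows, each a list of 7 numbers: the shift along the tool's x, y, z in mm, then the turn, a rotation vector about the tool's x, y, z in degrees, then the finger opening in mm, from 0 to 85.4. A call has 1 to 5 rows; each row shifts and turns the pose as measured when the row begins, along the tool's axes as they then stand; what a row does not reach is not made up. A row lasts 1/10 s, in which the tool goes at most 50 mm and 8.59 degrees, less where a joint would pass 70% of its speed; a pose out of reach is approached as far as the arm can. A call with a gripper value outside its range is refused whole. The fingers move at their own pace and stop on an object; the grip force is fixed at half the most. Time passes only in rows, so rows that do not move let the fingers close. It gives the time, the measured TCP pose, the force and the opening at its end, in the units of the state.
- get_obs(): the state, without advancing time (a new reading comes with each control period).
- camera(name): name is "scene" or "top" or "wrist"; returns the picture (384x512x3 uint8, red, green, blue); there is no depth.
- camera_model(name): a dict with "fovy" (degrees; the focal length in pixels is half the picture's height over the tangent of half this angle, whatever the lens; pixels are square), "cx", "cy" (the principal point, pixels), "pose" (4x4, takes a point from camera to world coordinates); the wrist camera has in their place "T_tool_cam" (4x4, takes a point from camera to tool coordinates, whose origin is the TCP and whose axes are the flange's). Camera axes: x right, y down, z forward; pixel columns grow to the right and rows downward; lengths in m; the calibration is good to about 2 mm. The wrist camera is an equidistant fisheye: a pixel r from the principal point sees the ray r / f radians off the axis. A picture is of the moment at which its call begins: read the wrist's pose just before it. camera_model takes no time and is no camera call.
- job_done(): hands the job in, once; it reports no verdict.
Trained networks look in the newest picture that a camera, given by its name, has taken for a name from the list of things; names that differ only in an ending like _2 or _b are one class to them, and where a whole thing is asked for, a point or a joint stands for the part that bears it (a point fixed in the world has none). Each returns a list of dicts, best first, with "conf" (0 to 1); they miss things now and then, are a little off and sometimes report something else, mostly with a low value. They report only what shows in the picture. A call takes as long as a camera call. They do not tell look-alikes from the thing itself.
- masks_of(target, camera): "pixels" (384x512 bool, what is visible of it) and "at" ([column, row] in pixels, amid what is visible of it).
The state is a dict: "clock": time; "joint_pos": joint angles; "joint_vel": joint speeds; "tau": joint torques, N m; "eef_pos": TCP position; "tool_rot": TCP orientation; "ft_force": force on the tool from outside, world axes, zero at the start; "ft_torque": the same for the moment, N m; "grip_width": finger opening in m.
Only numpy, scipy, OpenCV 4.12 (cv2) and the standard library are available. Lean on these libraries where they do the work, as an engineer would, in place of code of your own. Each camera call takes 0.05 s, during which the arm holds its last target. There are 200 camera calls.

## Working session

There is one attempt and no reset: what is moved stays moved. The work goes in short steps, Python scripts to look and compute and a tool call to move; the robot and the scene stay as the last step left them, time stands still between calls to the robot, and variables do not carry over. Pictures are saved under pics/ and viewed, about 12 in all and at most 16, crops included, and the job is handed in when it is done.

Besides the shell and the picture viewer there is one more tool, called after ">>>" by a JSON object that holds its "op" and its "data". jog_arm: Moves the arm, as the interface text tells. Its arguments: {"type":"object","properties":{"deltas":{"type":"array"}},"required":["deltas"]}

```bash
mkdir -p pics; ls; cat > h.py <<'E'
import numpy as np, cv2
from workcell import *
from scipy.spatial.transform import Rotation as R
def save(name,fn,crop=None,scale=1):
    im=camera(name); 
    if crop: im=im[crop[1]:crop[3],crop[0]:crop[2]]
    if scale!=1: im=cv2.resize(im,None,fx=scale,fy=scale,interpolation=cv2.INTER_CUBIC)
    cv2.imwrite('pics/'+fn,im[:,:,::-1]); return im
def toolT():
    o=get_obs(); T=np.eye(4); T[:3,:3]=R.from_quat(o['tool_rot']).as_matrix(); T[:3,3]=o['eef_pos']; return T
def ray(name,uv,T=None):
    m=camera_model(name); f=192/np.tan(np.radians(m['fovy'])/2)
    d=np.array([uv[0]-m['cx'],uv[1]-m['cy']],float)
    if 'pose' in m: P=np.array(m['pose']); v=np.array([d[0]/f,d[1]/f,1])
    else:
        P=(toolT() if T is None else T)@np.array(m['T_tool_cam']); r=np.hypot(*d); a=r/f
        v=np.array([*(np.sin(a)*d/max(r,1e-9)),np.cos(a)])
    return P[:3,3],P[:3,:3]@v
def at_z(name,uv,z,T=None):
    o,v=ray(name,uv,T); return o+v*(z-o[2])/v[2]
def proj(name,p,T=None):
    m=camera_model(name); f=192/np.tan(np.radians(m['fovy'])/2)
    P=np.array(m['pose']) if 'pose' in m else (toolT() if T is None else T)@np.array(m['T_tool_cam'])
    q=P[:3,:3].T@(np.array(p)-P[:3,3])
    if 'pose' in m: return np.array([m['cx']+f*q[0]/q[2],m['cy']+f*q[1]/q[2]])
    a=np.arctan2(np.hypot(q[0],q[1]),q[2]); return np.array([m['cx'],m['cy']])+f*a*q[:2]/max(np.hypot(q[0],q[1]),1e-9)
E
python3 - <<'E'
from h import *
o=get_obs(); print({k:np.round(v,3) for k,v in o.items()})
a=save('scene','s0.png'); b=save('top','t0.png'); 
for n in('scene','top','wrist'):
    m=camera_model(n); print(n,m['fovy'],m['cx'],m['cy'],np.round(m.get('pose',m.get('T_tool_cam')),3).tolist())
for t in ['old_plate','new_plate','tray','board','press','push_bar','pot1','tin1','tin2','jar','cup','marker']:
    for d in masks_of(t,'top')[:6]: print(t,round(d['conf'],2),np.round(d['at'],1),d['pixels'].sum())
E
```

```text
pics
{'clock': np.float64(0.0), 'joint_pos': array([-1.153,  0.241,  0.004,  1.335, -0.   ,  1.571]), 'joint_vel': array([-0.001,  0.001,  0.001, -0.   , -0.001, -0.   ]), 'tau': array([ 2.0000e-03, -3.7232e+01,  2.5241e+01,  1.7000e-02,  0.0000e+00,
        0.0000e+00]), 'eef_pos': array([ 0.203, -0.456,  0.193]), 'tool_rot': array([ 0.978,  0.207, -0.   , -0.001]), 'ft_force': array([ 0.027, -0.141,  0.375]), 'ft_torque': array([ 0.025,  0.029, -0.032]), 'grip_width': np.float64(0.086)}
scene 53.107104261394895 260.50220557298184 190.671682125152 [[0.867, 0.41, -0.283, 0.853], [0.498, -0.718, 0.487, -0.512], [-0.004, -0.563, -0.827, 0.966], [0.0, 0.0, 0.0, 1.0]]
top 45.94934340006798 257.8711881915774 187.41772832943545 [[0.01, -0.975, 0.223, 0.267], [-1.0, -0.011, -0.002, -0.007], [0.004, -0.223, -0.975, 1.32], [0.0, 0.0, 0.0, 1.0]]
wrist 65.70646984690485 250.91381446983542 189.87263243114265 [[0.001, -0.958, -0.287, 0.073], [1.0, 0.001, 0.001, 0.0], [-0.0, -0.287, 0.958, -0.181], [0.0, 0.0, 0.0, 1.0]]
old_plate 0.91 [261.7 160.1] 3532
new_plate 0.91 [374.8 237.7] 2609
new_plate 0.46 [329.5 158.5] 410
board 0.83 [362.5 235.5] 3364
press 0.77 [258.4 101.2] 14438
push_bar 0.93 [260.5 196.2] 2829
pot1 0.82 [142.9 177.4] 498
pot1 0.74 [330.2 159.3] 475
pot1 0.64 [365.8 170.2] 459
pot1 0.62 [302.2 246.1] 418
pot1 0.6 [374.5 237.2] 2807
pot1 0.46 [256.6 194.9] 3338
tin1 0.95 [161.8 126.3] 771
tin1 0.76 [344.7 128.3] 806
tin1 0.58 [331.8 158. ] 443
tin1 0.23 [262.5 158.7] 3271
tin2 0.95 [161.8 126.3] 771
tin2 0.76 [344.7 128.3] 806
tin2 0.58 [331.8 158. ] 443
tin2 0.23 [262.5 158.7] 3271
jar 0.79 [409.8 154.5] 783
cup 0.95 [ 96.4 155.5] 836
cup 0.64 [376.4 239. ] 2566
marker 0.71 [264.7 249.9] 226
```

View pics/t0.png

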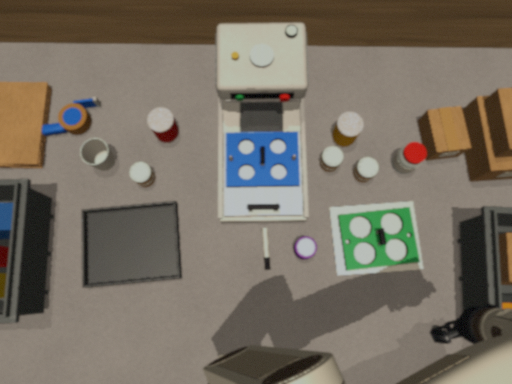

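View pics/s0.png

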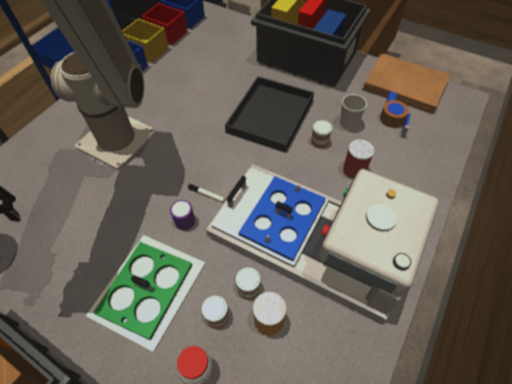

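Top view: the tray is at (131,243), the blue plate at (262,160) and the green plate at (375,238). There are four pot-shaped things: (141,174), (332,158), (367,168), and (305,247), which looks purple. The tins are at (162,125) and (348,128), the jar at (410,155), the cup at (96,153) and the marker at (266,250). I'll check the pots' colours in one close crop and measure the rest.

```bash
python3 - <<'E'
from h import *
t=camera('top'); s=camera('scene')
c=lambda im,x,y,w=34: cv2.resize(im[y-w:y+w,x-w:x+w],(380,280),interpolation=cv2.INTER_CUBIC)
tile=np.vstack([np.hstack([c(s,322,131),c(s,248,282)]),np.hstack([c(s,214,311),c(s,182,214)])])
cv2.imwrite('pics/pots.png',tile[:,:,::-1])
hsv=cv2.cvtColor(t,cv2.COLOR_RGB2HSV)
def rect(mask,z):
    n,l,st,_=cv2.connectedComponentsWithStats(mask.astype(np.uint8)); k=1+np.argmax(st[1:,4]); print('area',st[k,4])
    cs,_=cv2.findContours((l==k).astype(np.uint8),cv2.RETR_EXTERNAL,cv2.CHAIN_APPROX_NONE)
    p=np.array([at_z('top',q[0],z)[:2] for q in max(cs,key=len)])
    return cv2.minAreaRect((p*1000).astype(np.float32))
h,sa,v=hsv[...,0],hsv[...,1],hsv[...,2]
m=(abs(h.astype(int)-110)<12)&(sa>130)&(v>60); m[:,:200]=0; m[:,320:]=0
print('blue',rect(m,.071))
m=(abs(h.astype(int)-70)<18)&(sa>110); m[:,:320]=0
print('green',rect(m,.022))
for k in ((82,210),(177,203),(181,276),(85,286)): print('tray corner',np.round(at_z('top',k,.04),3))
for k in ((141,172),(331,155),(367,165),(305,243)): print('pot',np.round(at_z('top',k,.07),3))
for k in ((162,118),(349,122),(414,153),(96,150)): print('byst',np.round(at_z('top',k,.105),3))
for k in ((265,230),(267,267)): print('marker',np.round(at_z('top',k,.016),3))
print('handle',at_z('top',(262.5,155),.133), at_z('top',(249,207),.1),at_z('top',(280,207),.1))
E
```

```text
area 2748
blue ((638.141845703125, -21.152862548828125), (159.14686584472656, 201.70144653320312), 1.4515178203582764)
area 1952
green ((418.3648681640625, -356.0511169433594), (154.70046997070312, 205.34303283691406), 7.01621675491333)
tray corner [0.487 0.493 0.04 ]
tray corner [0.51  0.222 0.04 ]
tray corner [0.305 0.201 0.04 ]
tray corner [0.275 0.464 0.04 ]
pot [0.593 0.324 0.07 ]
pot [ 0.65  -0.219  0.07 ]
pot [ 0.622 -0.322  0.07 ]
pot [ 0.397 -0.141  0.07 ]
byst [0.744 0.265 0.105]
byst [ 0.738 -0.267  0.105]
byst [ 0.648 -0.447  0.105]
byst [0.646 0.445 0.105]
marker [ 0.438 -0.032  0.016]
marker [ 0.333 -0.038  0.016]
handle [ 0.62878829 -0.02137207  0.133     ] [0.49009911 0.01395623 0.1       ] [ 0.49105031 -0.07085491  0.1       ]
```

View pics/pots.png

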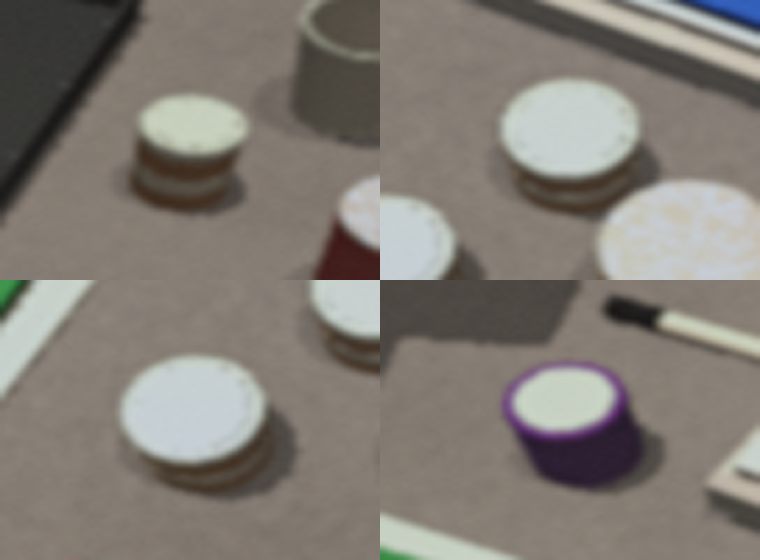

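Three pots are kraft brown: (141,174), (332,158) and (367,168) in the top view. The one at (305,247) is purple, so I leave it alone. Next I'll write a planning helper and go above the nest.

```bash
cat >> h.py <<'E'
def target(p,yaw):  # yaw of tool x, deg; tool pointing down
    T=np.eye(4); c,s=np.cos(np.radians(yaw)),np.sin(np.radians(yaw))
    T[:3,:3]=np.array([[c,s,0],[s,-c,0],[0,0,-1]]); T[:3,3]=p; return T
def plan(wps,step=45,rot=8.,T=None):
    """wps: list of (xyz,yaw); prints rows (mm,deg, in the tool axes as they stand)"""
    T=toolT() if T is None else T
    print('now',np.round(T[:3,3]*1000,1),'tilt',np.round(np.degrees(np.arccos(-T[2,2])),2),'yaw',np.round(np.degrees(np.arctan2(T[1,0],T[0,0])),1),'j6',np.round(get_obs()['joint_pos'],2))
    for p,y in wps:
        G=target(p,y); d=(G[:3,3]-T[:3,3])*1000; w=(R.from_matrix(T[:3,:3].T@G[:3,:3])).as_rotvec(degrees=True)
        n=max(1,int(np.ceil(np.linalg.norm(d)/step)),int(np.ceil(np.linalg.norm(w)/rot)))
        for i in range(n):
            Ri=T[:3,:3]@R.from_rotvec(w*i/n,degrees=True).as_matrix()
            print(' ',np.round([*(Ri.T@d/n),*(w/n)],1).tolist())
        print(' --'); T=G
E
python3 - <<'E'
from h import *
plan([((.40,-.30,.30),24),((.64,-.02,.25),1.5)])
E
```

```text
now [ 202.9 -457.   193.7] tilt 0.0 yaw 23.9 j6 [-1.15  0.24  0.01  1.34  0.    1.57]
  [34.8, -9.1, -15.2, 0.0, -0.0, -0.0]
  [34.8, -9.1, -15.2, 0.0, -0.0, -0.0]
  [34.8, -9.1, -15.2, 0.0, -0.0, -0.0]
  [34.8, -9.1, -15.2, 0.0, -0.0, -0.0]
  [34.8, -9.1, -15.2, 0.0, -0.0, -0.0]
  [34.8, -9.0, -15.2, 0.0, -0.0, -0.0]
  [34.8, -9.0, -15.2, 0.0, -0.0, -0.0]
 --
  [37.0, -17.6, 5.6, 0.0, 0.0, 2.5]
  [36.2, -19.2, 5.6, 0.0, 0.0, 2.5]
  [35.3, -20.7, 5.6, 0.0, 0.0, 2.5]
  [34.4, -22.3, 5.6, 0.0, 0.0, 2.5]
  [33.4, -23.7, 5.6, 0.0, 0.0, 2.5]
  [32.3, -25.2, 5.6, 0.0, 0.0, 2.5]
  [31.2, -26.6, 5.6, 0.0, 0.0, 2.5]
  [30.0, -27.9, 5.6, 0.0, 0.0, 2.5]
  [28.8, -29.2, 5.6, 0.0, 0.0, 2.5]
 --
```

>>> {"op": "jog_arm", "data": {"deltas": [[[35, -9, -15, 0, 0, 0, 85], [35, -9, -15, 0, 0, 0, 85], [35, -9, -15, 0, 0, 0, 85], [35, -9, -15, 0, 0, 0, 85], [35, -9, -15, 0, 0, 0, 85]]]}}

```text
clock: 1.3
eef_pos: [0.3451, -0.3436, 0.2684]
tool_rot: [0.979, 0.202, -0.001, -0.002]
ft_force: [1.0, -0.9, 0.4]
grip_width: 0.0846
```

```bash
python3 - <<'E'
from h import *
plan([((.40,-.30,.30),24),((.60,-.02,.25),-178.5)])
E
```

```text
now [ 345.1 -343.6  268.4] tilt 0.28 yaw 23.3 j6 [-0.78  0.2   0.15  1.52  0.    1.95]
  [33.8, -9.3, -15.8, -0.1, 0.0, -0.4]
  [33.9, -9.0, -15.8, -0.1, 0.0, -0.4]
 --
  [14.8, -8.7, 2.5, -0.0, -0.0, -7.9]
  [15.9, -6.6, 2.5, -0.0, -0.0, -7.9]
  [16.6, -4.4, 2.5, -0.0, -0.0, -7.9]
  [17.1, -2.0, 2.5, -0.0, -0.0, -7.9]
  [17.2, 0.3, 2.5, -0.0, -0.0, -7.9]
  [17.0, 2.7, 2.5, -0.0, -0.0, -7.9]
  [16.5, 5.0, 2.5, -0.0, -0.0, -7.9]
  [15.6, 7.2, 2.5, -0.0, -0.0, -7.9]
  [14.5, 9.3, 2.5, -0.0, -0.0, -7.9]
  [13.1, 11.2, 2.5, -0.0, -0.0, -7.9]
  [11.4, 12.8, 2.5, -0.0, -0.0, -7.9]
  [9.6, 14.3, 2.5, -0.0, -0.0, -7.9]
  [7.5, 15.5, 2.5, -0.0, -0.0, -7.9]
  [5.3, 16.4, 2.5, -0.0, -0.0, -7.9]
  [3.1, 16.9, 2.5, -0.0, -0.0, -7.9]
  [0.7, 17.2, 2.5, -0.0, -0.0, -7.9]
  [-1.7, 17.1, 2.5, -0.0, -0.0, -7.9]
  [-4.0, 16.7, 2.5, -0.0, -0.0, -7.9]
  [-6.2, 16.0, 2.5, -0.0, -0.0, -7.9]
  [-8.4, 15.0, 2.5, -0.0, -0.0, -7.9]
 --
```

>>> {"op": "jog_arm", "data": {"deltas": [[[18, -10, -4, 0, 0, -8.5, 85], [18, -8, -3, 0, 0, -8.5, 85], [19, -5, 0, 0, 0, -8.5, 85], [19, -2, 0, 0, 0, -8.5, 85], [20, 0, 0, 0, 0, -8.5, 85]]]}}

```text
clock: 1.8
eef_pos: [0.4075, -0.2582, 0.279]
tool_rot: [0.836, 0.548, 0.001, 0.001]
ft_force: [0.6, -0.4, -0.4]
grip_width: 0.085
```

>>> {"op": "jog_arm", "data": {"deltas": [[[20, 3, 0, 0, 0, -8.5, 85], [20, 6, 0, 0, 0, -8.5, 85], [18, 8, 0, 0, 0, -8.5, 85], [17, 11, 0, 0, 0, -8.5, 85], [15, 13, 0, 0, 0, -8.5, 85]]]}}

```text
clock: 2.3
eef_pos: [0.4614, -0.1678, 0.2795]
tool_rot: [0.577, 0.817, 0.001, 0.002]
ft_force: [0.4, -0.4, -0.0]
grip_width: 0.0851
```

>>> {"op": "jog_arm", "data": {"deltas": [[[14, 15, 0, 0, 0, -8.5, 85], [12, 17, 0, 0, 0, -8.5, 85], [9, 18, 0, 0, 0, -8.5, 85], [6, 19, 0, 0, 0, -8.5, 85], [3, 20, 0, 0, 0, -8.5, 85]]]}}

```text
clock: 2.8
eef_pos: [0.5095, -0.0734, 0.2797]
tool_rot: [0.238, 0.971, -0.0, 0.002]
ft_force: [-0.8, -0.2, -0.6]
grip_width: 0.0846
```

```bash
python3 - <<'E'
from h import *
plan([((.62,-.02,.25),-178.5)])
E
```

```text
now [509.5 -73.4 279.7] tilt 0.23 yaw 152.5 j6 [-0.14  0.25  0.24  1.56 -0.    0.34]
  [-18.3, 24.6, 7.5, -0.0, 0.1, -7.3]
  [-21.3, 22.1, 7.5, -0.0, 0.1, -7.3]
  [-23.9, 19.2, 7.5, -0.0, 0.1, -7.3]
  [-26.1, 16.1, 7.4, -0.0, 0.1, -7.3]
 --
```

>>> {"op": "jog_arm", "data": {"deltas": [[[-20, 26, 8, 0, 0, -8, 85], [-24, 24, 8, 0, 0, -8, 85], [-27, 21, 8, 0, 0, -8, 85], [-29, 16, 8, 0, 0, -7, 85], [0, 0, 0, 0, 0, 0, 85]]]}}

```text
clock: 3.3
eef_pos: [0.6351, -0.0094, 0.2469]
tool_rot: [-0.044, 0.999, -0.001, 0.003]
ft_force: [-0.3, 0.5, -1.9]
grip_width: 0.0851
```

```bash
python3 - <<'E'
from h import *
print(np.round(get_obs()['joint_vel'],3))
plan([((.638,-.021,.25),-178.5)])
save('wrist','w1.png')
for t in ('old_plate','push_bar'):
  for d in masks_of(t,'wrist')[:2]: print(t,d['conf'],d['at'])
E
```

```text
[-0.016 -0.043 -0.022  0.04  -0.023  0.016]
now [635.1  -9.4 246.9] tilt 0.31 yaw -174.9 j6 [-0.01  0.51  0.54  1.59 -0.   -0.1 ]
  [-1.9, -11.8, -3.1, -0.1, 0.3, 3.6]
 --
old_plate 0.83 [241.9, 162.2]
push_bar 0.6 [246.7, 78.8]
```

View pics/w1.png

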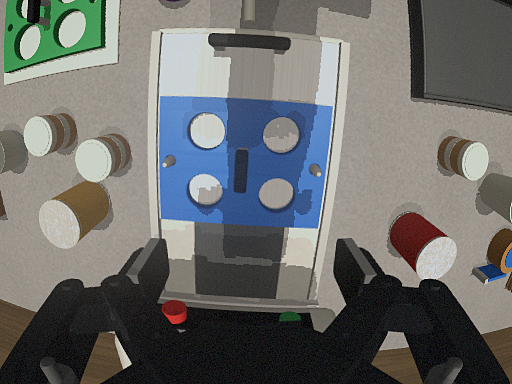

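Wrist view: blue plate with its handle at (241,171), pins at (168,161) and (316,170), push bar at (248,42). The red and yellow tins, the three pots and part of the green plate also show. Next I'll fit the plate and the pins.

```bash
cat >> h.py <<'E'
def platefit(im,hue,z,T,cam='wrist',smin=110):
    """outer contour -> rect centre (mm), yaw of plate x (deg, mod 180 near 0); handle centroid from dark blob (bar top z+46mm)"""
    hsv=cv2.cvtColor(im,cv2.COLOR_RGB2HSV).astype(int)
    m=((abs(hsv[...,0]-hue)<16)&(hsv[...,1]>smin)&(hsv[...,2]>40)).astype(np.uint8)
    n,l,st,_=cv2.connectedComponentsWithStats(m); k=1+np.argmax(st[1:,4]); m=(l==k).astype(np.uint8)
    c=max(cv2.findContours(m,cv2.RETR_EXTERNAL,cv2.CHAIN_APPROX_NONE)[0],key=len)
    p=np.array([at_z(cam,q[0],z,T)[:2]*1000 for q in c],np.float32)
    (cx,cy),(w,h),a=cv2.minAreaRect(p)
    if w>h: w,h,a=h,w,a-90
    a=(a+90)%180-90
    inside=cv2.fillPoly(np.zeros_like(m),[cv2.convexHull(c)],1)
    dark=((hsv[...,2]<50)&(m==0)&(inside>0)).astype(np.uint8)
    n,l,st,ce=cv2.connectedComponentsWithStats(dark); k=1+np.argmax(st[1:,4]) if n>1 else 0
    ys,xs=np.where(l==k); hp=np.array([at_z(cam,q,z+.046,T)[:2]*1000 for q in zip(xs,ys)],np.float32)
    print('rect',np.round([cx,cy,w,h,a],1),'handle px',np.round(ce[k],1),'area',st[k,4],'->',np.round(hp.mean(0),1),'rect',np.round(cv2.minAreaRect(hp)[0]+cv2.minAreaRect(hp)[1]+(cv2.minAreaRect(hp)[2],),1))
    return (cx,cy,a),m,inside,hsv
E
python3 - <<'E'
from h import *
T=toolT(); im=cv2.imread('pics/w1.png')[:,:,::-1].copy()
r,m,ins,hsv=platefit(im,110,.071,T)
non=((m==0)&(ins>0)).astype(np.uint8)
n,l,st,ce=cv2.connectedComponentsWithStats(non)
for k in range(1,n):
    if st[k,4]>15: print(st[k],np.round(ce[k],1),np.round(at_z('wrist',ce[k],.071,T)[:2]*1000,1),np.round(at_z('wrist',ce[k],.097,T)[:2]*1000,1))
for n,q in (('pinR',(168.5,160)),('pinL',(316,171.5))): print(n,np.round(at_z('wrist',q,.096,T)*1000,1))
a=cv2.resize(im[140:200,145:195],(400,480),interpolation=cv2.INTER_CUBIC); b=cv2.resize(im[140:200,290:340],(400,480),interpolation=cv2.INTER_CUBIC)
cv2.imwrite('pics/pins.png',np.hstack([a,b])[:,:,::-1])
E
```

```text
rect [637.  -23.6 161.9 211.9   1.3] handle px [245. 187.] area 5 -> [652.4 -17.2] rect [652.4 -17.2   4.6   0.    4.5]
[177  96  19   1  19] [186.  96.] [557.5 -97.7] [557.7 -91.9]
[ 188  112   37   37 1021] [206.8 130.1] [598.  -69.3] [595.2 -65.6]
[ 263  117   37   36 1051] [280.8 134.5] [596.   20.8] [593.3  18. ]
[234 147  14  46 525] [240.7 169.2] [643.6 -24.3] [637.5 -23.9]
[162 155  14  13 122] [168.6 161.1] [ 640.1 -116.5] [ 634.3 -109.4]
[159 163   1  19  19] [159. 172.] [ 655.3 -129.3] [ 648.4 -121.2]
[309 164  13  13 117] [315.2 169.8] [636.  69.] [630.4  62.8]
[188 173  35  33 849] [205. 189.] [673.  -67.8] [664.8 -64.2]
[258 178  36  32 867] [275.8 193.2] [671.   22.6] [662.9  19.7]
pinR [ 633.2 -109.8   96. ]
pinL [632.5  64.3  96. ]
```

View pics/pins.png

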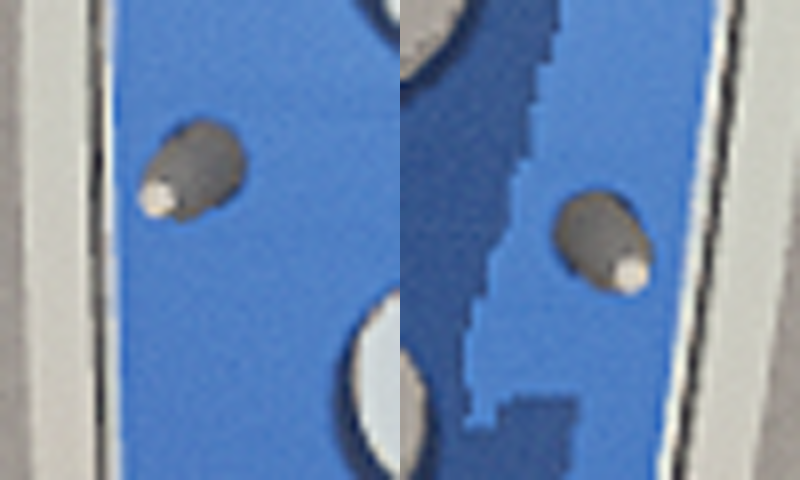

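```bash
python3 - <<'E'
from h import *
T=toolT()
a=at_z('wrist',(164.1,164.5),.097,T)*1000;b=at_z('wrist',(318.2,173.6),.097,T)*1000
print(a,b,(a+b)/2,np.linalg.norm(a-b),np.degrees(np.arctan2(-(b-a)[0],(b-a)[1])))
print('handle',[np.round(at_z('wrist',q,z,T)*1000,1) for q,z in (((240.5,169),.117),((240.5,169),.112))])
print('bar',np.round(at_z('wrist',(210,41),.103,T)*1000,1),np.round(at_z('wrist',(290,44),.103,T)*1000,1))
plan([((.637,-.023,.20),-178.6),((.637,-.023,.088),-178.6)])
E
```

```text
[ 638.77027248 -114.85986866   97.        ] [634.57400896  67.09934101  97.        ] [636.67214072 -23.88026382  97.        ] 182.00758943287488 1.321095978873413
handle [array([632.5, -23.7, 117. ]), array([633.7, -23.8, 112. ])]
bar [494.6 -68.7 103. ] [490.9  18.1 103. ]
now [632.8 -11.6 250.6] tilt 0.48 yaw -175.2 j6 [-0.02  0.5   0.54  1.59 -0.   -0.1 ]
  [-1.4, -5.8, 25.3, -0.1, 0.2, 1.7]
  [-1.7, -5.8, 25.3, -0.1, 0.2, 1.7]
 --
  [0.0, 0.0, 37.3, 0.0, 0.0, 0.0]
  [0.0, 0.0, 37.3, 0.0, 0.0, 0.0]
  [0.0, 0.0, 37.3, 0.0, 0.0, 0.0]
 --
```

>>> {"op": "jog_arm", "data": {"deltas": [[[-5, -10, 30, 0, 0.4, 3.4, 85], [0, 0, 30, 0, 0, 0, 85], [0, 0, 20, 0, 0, 0, 85], [0, 0, 0, 0, 0, 0, 85], [0, 0, 0, 0, 0, 0, 85]]]}}

```text
clock: 3.95
eef_pos: [0.6375, -0.0257, 0.1775]
tool_rot: [-0.007, 1.0, -0.002, 0.006]
ft_force: [-0.3, -0.4, -0.1]
grip_width: 0.0851
```

```bash
cat >> h.py <<'E'
def bright_tip(im,uv,r=9):
    x0,y0=[int(round(v)) for v in uv]; g=im[y0-r:y0+r+1,x0-r:x0+r+1].astype(float)
    w=g.min(2); w=np.clip(w-150,0,None); yy,xx=np.mgrid[-r:r+1,-r:r+1]
    return np.array([x0+(w*xx).sum()/w.sum(),y0+(w*yy).sum()/w.sum()]),w.sum()
E
python3 - <<'E'
from h import *
T=toolT(); im=save('wrist','w2.png'); T2=toolT(); print(np.round((T2-T)[:3,3]*1000,2))
r,m,ins,hsv=platefit(im,110,.071,T)
y=np.radians(1.5); ex=np.array([np.cos(y),np.sin(y),0]); ey=np.array([-np.sin(y),np.cos(y),0]); c=np.array([.6385,-.0215,.097])
P=[]
for s in(-1,1):
    e=proj('wrist',c+s*.09*ey,T); t,w=bright_tip(im,e); P.append(at_z('wrist',t,.097,T)*1000); print(e,t,w)
a,b=P; print(a,b,(a+b)/2,np.linalg.norm(a-b),np.degrees(np.arctan2(-(b-a)[0],(b-a)[1])))
plan([((.6385,-.0215,.088),-178.5)])
E
```

```text
[ 0.08 -0.04  0.12]
rect [638.2 -21.  160.4 210.1   1.5] handle px [260.7 187.5] area 178 -> [635.8 -18. ] rect [635.8 -20.5  46.   11.3   0.8]
[160.61243977 185.35016785] [156.01570681 186.05497382] 1910.0
[351.12854213 183.36756498] [356.7960199  184.09618574] 1809.0
[ 641.60835427 -116.17037863   97.        ] [636.74582023  74.36902845  97.        ] [639.17708725 -20.90067509  97.        ] 190.601442506123 1.461861486126109
now [637.6 -25.7 177.6] tilt 0.74 yaw -179.3 j6 [-0.04  0.52  0.37  1.41 -0.   -0.05]
  [0.1, 2.3, 44.8, -0.1, 0.4, -0.4]
  [-0.2, 2.2, 44.8, -0.1, 0.4, -0.4]
 --
```

View pics/w2.png

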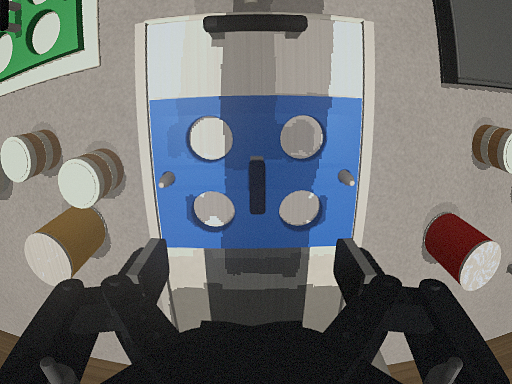

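The plate fits at (638.2, −21.0) mm, yaw 1.5°, with size 160.4×210.1, which matches its true size. I'm lowering onto the handle.

>>> {"op": "jog_arm", "data": {"deltas": [[[0, 4.5, 32, -0.2, 0.8, -0.8, 85], [0, 0, 30, 0, 0, 0, 85], [0, 0, 23, 0, 0, 0, 60], [0, 0, 0, 0, 0, 0, 40], [0, 0, 0, 0, 0, 0, 40]]]}}

```text
clock: 4.5
eef_pos: [0.6446, -0.0225, 0.1035]
tool_rot: [-0.012, 1.0, -0.001, 0.009]
ft_force: [0.2, -0.2, 0.4]
grip_width: 0.0435
```

```bash
python3 - <<'E'
from h import *
plan([((.6384,-.021,.088),-178.5)])
E
```

```text
now [644.6 -22.5 103.5] tilt 1.07 yaw -178.6 j6 [-0.03  0.56  0.25  1.24 -0.   -0.06]
  [6.4, 1.7, 15.4, -0.1, 1.1, -0.1]
 --
```

>>> {"op": "jog_arm", "data": {"deltas": [[[6.5, 1.7, 8, 0, 1.2, 0, 40], [0, 0, 8, 0, 0.3, 0, 40], [0, 0, 0, 0, 0, 0, 40], [0, 0, 0, 0, 0, 0, 40]]]}}

```text
clock: 4.9
eef_pos: [0.6412, -0.021, 0.0922]
tool_rot: [-0.012, 1.0, -0.001, -0.0]
ft_force: [-0.1, 0.1, -0.2]
grip_width: 0.0397
```

```bash
python3 - <<'E'
from h import *
plan([((.6384,-.021,.088),-178.5)])
E
```

```text
now [641.2 -21.   92.2] tilt 0.14 yaw -178.6 j6 [-0.03  0.58  0.25  1.24 -0.   -0.06]
  [2.8, 0.1, 4.2, -0.1, -0.0, -0.1]
 --
```

>>> {"op": "jog_arm", "data": {"deltas": [[[3.5, 0, 5, 0, 0, 0, 40], [0, 0, 0, 0, 0, 0, 20], [0, 0, 0, 0, 0, 0, 5], [0, 0, 0, 0, 0, 0, 5], [0, 0, 0, 0, 0, 0, 5]]]}}

```text
clock: 5.4
eef_pos: [0.6376, -0.0212, 0.0875]
tool_rot: [-0.012, 1.0, -0.001, 0.0]
ft_force: [0.8, 0.5, 0.2]
grip_width: 0.0048
```

>>> {"op": "jog_arm", "data": {"deltas": [[[0, 0, 0, 0, 0, 0, 5], [0, 0, 0, 0, 0, 0, 5]]]}}

```text
clock: 5.6
eef_pos: [0.6377, -0.0212, 0.0876]
tool_rot: [-0.012, 1.0, -0.001, 0.0]
ft_force: [0.7, -0.2, -0.4]
grip_width: 0.0052
```

```bash
python3 - <<'E'
from h import *
o=get_obs(); print(np.round(o['ft_force'],1),np.round(o['ft_torque'],2),o['grip_width'])
plan([((.6384,-.021,.088),-178.5),((.6384,-.021,.128),-178.5)],step=10)
E
```

```text
[ 0.7 -0.2 -0.4] [ 0.01  0.02 -0.02] 0.005207153554884117
now [637.7 -21.2  87.6] tilt 0.15 yaw -178.6 j6 [-0.03  0.57  0.22  1.22 -0.   -0.06]
  [-0.7, 0.2, -0.4, -0.1, 0.0, -0.1]
 --
  [0.0, 0.0, -8.0, 0.0, 0.0, 0.0]
  [0.0, 0.0, -8.0, 0.0, 0.0, 0.0]
  [0.0, 0.0, -8.0, 0.0, 0.0, 0.0]
  [0.0, 0.0, -8.0, 0.0, 0.0, 0.0]
  [0.0, 0.0, -8.0, 0.0, 0.0, 0.0]
 --
```

The fingers shut to 5 mm, so they missed the 14 mm bar. I'll take a look.

```bash
python3 - <<'E'
from h import *
T=toolT(); print(np.round(T[:3,3]*1000,1)); im=save('wrist','w3.png',scale=1.4)
E
```

```text
[637.7 -21.2  87.6]
```

View pics/w3.png

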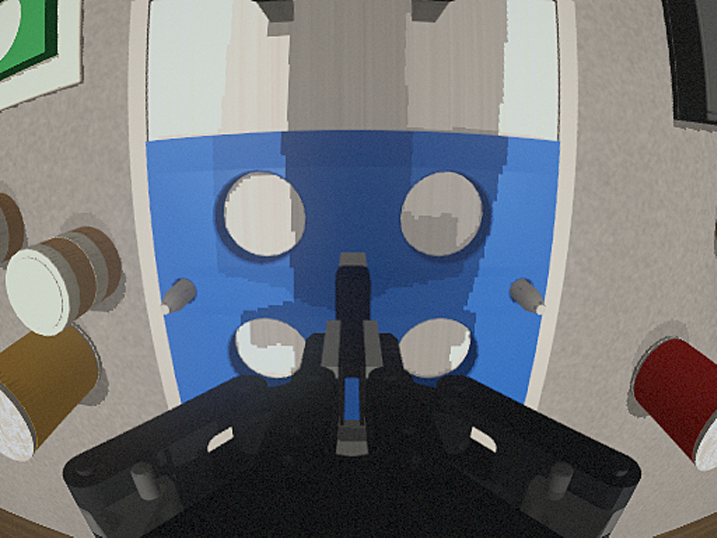

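```bash
python3 - <<'E'
from h import *
T=toolT()
for n,p in (('bar -x top',(.6154,-.0216,.117)),('bar +x top',(.6614,-.0204,.117)),('bar -x bottom',(.6154,-.0216,.097)),('tcp',T[:3,3]),('grasp',T[:3,3]+[0,0,.019]),('plate below bar-x',(.6154,-.0216,.071)),('pinR tip',(.6385+.0024,-.0215-.09,.097))): print(n,np.round(proj('wrist',p,T)*1.4))
o=get_obs();print(o['grip_width'],o['ft_force'])
E
```

```text
bar -x top [352. 278.]
bar +x top [352. 381.]
bar -x bottom [352. 264.]
tcp [352. 304.]
grasp [352. 320.]
plate below bar-x [352. 249.]
pinR tip [164. 310.]
0.004989567108510238 [0.14763762 0.57621696 0.50440749]
```

>>> {"op": "jog_arm", "data": {"deltas": [[[0, 0, 0, 0, 0, 0, 0], [0, 0, 0, 0, 0, 0, 0], [0, 0, 0, 0, 0, 0, 0]]]}}

```text
clock: 5.95
eef_pos: [0.6378, -0.0212, 0.0877]
tool_rot: [-0.012, 1.0, -0.001, 0.0]
ft_force: [-0.7, -0.0, -0.1]
grip_width: -0.0
```

```bash
python3 - <<'E'
from h import *
T=toolT(); print(np.round(T[:3,3]*1000,1)); im=save('wrist','w4.png',crop=(190,160,310,310),scale=4)
E
```

```text
[637.8 -21.2  87.7]
```

View pics/w4.png

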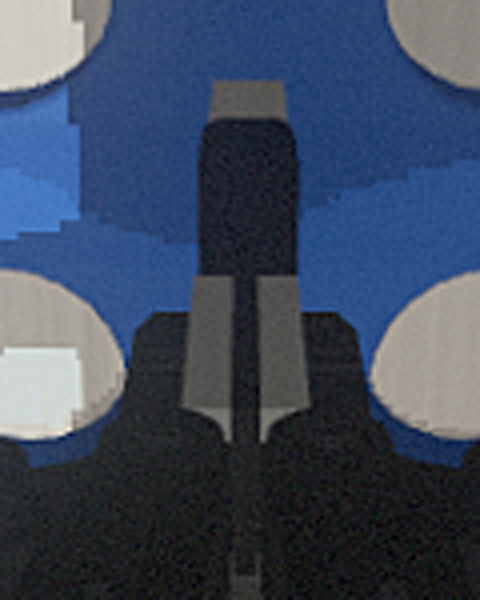

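```bash
python3 - <<'E'
from h import *
T=toolT()
def at_x(uv,x):
    o,v=ray('wrist',uv,T); return np.round((o+v*(x-o[0])/v[0])*1000,1)
m=lambda c,r:(190+c/4-.5,160+r/4-.5)
for n,q in (('padL',m(190,275)),('padR',m(305,275)),('inL',m(233,275)),('bodyedge',m(140,312))):
    print(n,q,at_x(q,T[0,3]-.011),at_x(q,T[0,3]))
for n,q in (('barfrontTopL',m(205,120)),('R',m(292,120)),('botL',m(212,80)),('botR',m(287,80))):
    print(n,[np.round(at_z('wrist',q,z,T)*1000,1).tolist() for z in (.117,.107,.097)])
E
```

```text
padL (237.0, 228.25) [626.9 -28.7 130.9] [637.9 -29.7 106.4]
padR (265.75, 228.25) [626.9 -14.1 130. ] [637.9 -12.5 105.3]
inL (247.75, 228.25) [626.9 -23.2 130.6] [637.9 -23.3 105.9]
bodyedge (224.5, 237.5) [626.9 -34.1 142.1] [637.9 -36.1 119.5]
barfrontTopL [[610.5, -27.5, 117.0], [613.5, -27.8, 107.0], [616.5, -28.1, 97.0]]
R [[610.2, -15.9, 117.0], [613.2, -15.5, 107.0], [616.2, -15.0, 97.0]]
botL [[605.0, -26.7, 117.0], [607.6, -26.9, 107.0], [610.3, -27.2, 97.0]]
botR [[604.7, -16.8, 117.0], [607.3, -16.4, 107.0], [610.0, -16.0, 97.0]]
```

```bash
python3 - <<'E'
from h import *
I=np.eye(4)
for p in ((.011,0,0),(0,0,0),(-.011,0,0),(.011,.01,-.019),(.011,.0425,-.013),(.011,-.0425,-.013),(.011,.057,-.013),(.011,.0425,-.051),(.011,0,-.04),(0,0,-.04)): print(p,np.round(proj('wrist',p,I),1))
a=cv2.imread('pics/w1.png'); b=cv2.imread('pics/w2.png')
cv2.imwrite('pics/f.png',np.hstack([cv2.resize(x[220:300,110:210],(400,320),interpolation=cv2.INTER_CUBIC) for x in (a,b)]))
E
```

```text
(0.011, 0, 0) [251.4 201.1]
(0, 0, 0) [251.3 217. ]
(-0.011, 0, 0) [251.3 232.2]
(0.011, 0.01, -0.019) [268.6 211.6]
(0.011, 0.0425, -0.013) [320.8 207.8]
(0.011, -0.0425, -0.013) [181.9 207.7]
(0.011, 0.057, -0.013) [343.2 207.5]
(0.011, 0.0425, -0.051) [337.3 233.9]
(0.011, 0, -0.04) [251.4 226. ]
(0, 0, -0.04) [251.4 244.9]
```

View pics/f.png

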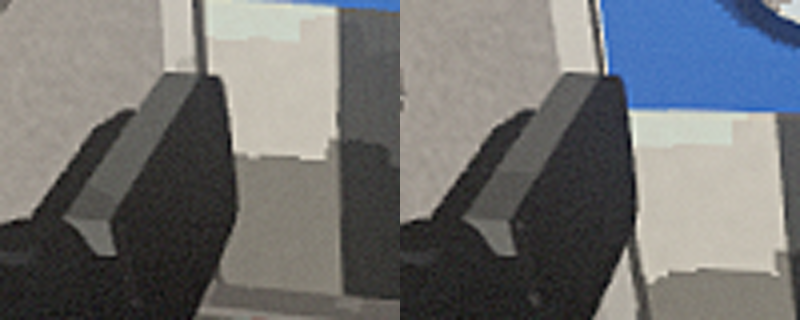

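The fingertips actually sit about 43 mm behind the reported TCP: they closed above the bar, and both the shut and open finger views agree on the offset. Grasping the bar therefore needs a reported z of about 0.045. I'll reopen and go down.

>>> {"op": "jog_arm", "data": {"deltas": [[[0, 0, 0, 0, 0, 0, 40], [0, 0, 0, 0, 0, 0, 40], [0, 0, 0, 0, 0, 0, 40], [-1, 0, 5, 0, 0, 0, 40], [0, 0, 10, 0, 0.3, 0, 40]]]}}

```text
clock: 6.5
eef_pos: [0.6402, -0.0212, 0.0737]
tool_rot: [-0.012, 1.0, -0.001, -0.0]
ft_force: [0.9, -0.1, -0.2]
grip_width: 0.04
```

>>> {"op": "jog_arm", "data": {"deltas": [[[0, 0, 10, 0, 0.3, 0, 40], [0, 0, 10, 0, 0.3, 0, 40], [0, 0, 5, 0, 0, 0, 40], [0, 0, 0, 0, 0, 0, 40]]]}}

```text
clock: 6.9
eef_pos: [0.6377, -0.0212, 0.0425]
tool_rot: [-0.012, 1.0, -0.001, -0.009]
ft_force: [-1.1, 0.0, -0.3]
grip_width: 0.0395
```

```bash
python3 - <<'E'
from h import *
o=get_obs(); print(np.round(o['ft_force'],1),o['grip_width'])
plan([((.6384,-.021,.045),-178.5)])
from scipy.optimize import least_squares
print(least_squares(lambda q: proj('wrist',(q[0],-.0425,q[1]),np.eye(4))-[159.8,238.3],[.01,-.05]).x)
E
```

```text
[-1.1  0.  -0.3] 0.039514565532144184
now [637.7 -21.2  42.5] tilt 1.09 yaw -178.6 j6 [-0.03  0.62  0.19  1.16 -0.   -0.06]
  [-0.6, 0.2, -2.5, -0.1, -1.1, -0.1]
 --
[ 0.01313729 -0.06059979]
```

>>> {"op": "jog_arm", "data": {"deltas": [[[-0.6, 0.2, -2.5, -0.1, -1.1, 0, 40], [0, 0, 0, 0, 0, 0, 25], [0, 0, 0, 0, 0, 0, 5], [0, 0, 0, 0, 0, 0, 5], [0, 0, 0, 0, 0, 0, 5]]]}}

```text
clock: 7.4
eef_pos: [0.638, -0.0209, 0.0451]
tool_rot: [-0.012, 1.0, -0.0, 0.001]
ft_force: [0.2, 0.1, -3.1]
grip_width: 0.0133
```

>>> {"op": "jog_arm", "data": {"deltas": [[[0, 0, 0, 0, 0, 0, 5]]]}}

```text
clock: 7.5
eef_pos: [0.6381, -0.0208, 0.0451]
tool_rot: [-0.012, 1.0, -0.0, 0.001]
ft_force: [-0.6, -0.7, -1.9]
grip_width: 0.013
```

```bash
python3 - <<'E'
from h import *
o=get_obs(); print(np.round(o['ft_force'],1),np.round(o['ft_torque'],2),o['grip_width'])
plan([((.6384,-.021,.045),-178.5)])
save('wrist','w5.png',crop=(130,100,390,330),scale=2.5)
E
```

```text
[-0.6 -0.7 -1.9] [-0.02 -0.08 -0.01] 0.012951599749739076
now [638.1 -20.8  45.1] tilt 0.1 yaw -178.6 j6 [-0.03  0.6   0.16  1.13 -0.   -0.06]
  [-0.3, -0.2, 0.1, -0.0, 0.1, -0.1]
 --
```

View pics/w5.png

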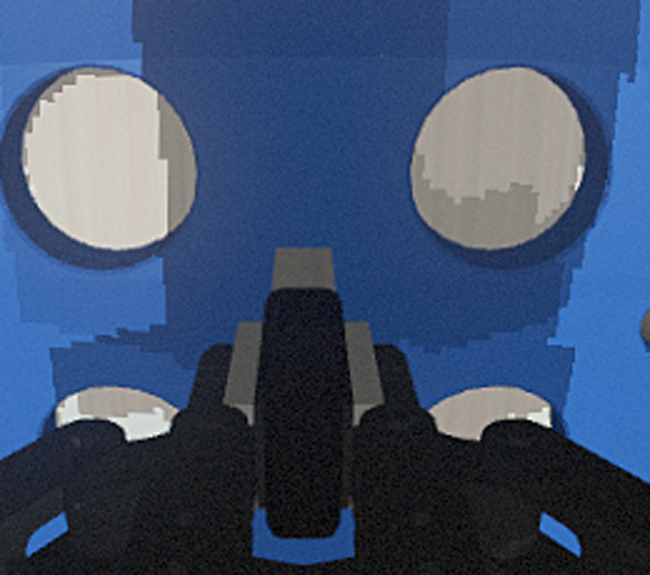

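The pads hold the bar now (13 mm). I'm starting the lift slowly, watching the drift.

>>> {"op": "jog_arm", "data": {"deltas": [[[0, 0, -5, 0, 0, 0, 5], [0, 0, -5, 0, 0, 0, 5], [0, 0, -5, 0, 0, 0, 5]]]}}

```text
clock: 7.85
eef_pos: [0.6374, -0.0208, 0.0586]
tool_rot: [-0.012, 1.0, 0.0, -0.001]
ft_force: [1.0, 0.4, -6.6]
grip_width: 0.0135
```

```bash
python3 - <<'E'
from h import *
o=get_obs(); print(np.round(o['ft_force'],1),np.round(o['ft_torque'],2),o['grip_width'])
plan([((.6381,-.0208,.11),-178.6)],step=8)
E
```

```text
[ 1.   0.4 -6.6] [ 0.03 -0.28 -0.  ] 0.013525226644851212
now [637.4 -20.8  58.6] tilt 0.06 yaw -178.6 j6 [-0.03  0.59  0.18  1.16 -0.   -0.06]
  [-0.1, -0.0, -7.3, 0.0, -0.0, 0.0]
  [-0.1, -0.0, -7.3, 0.0, -0.0, 0.0]
  [-0.1, -0.0, -7.3, 0.0, -0.0, 0.0]
  [-0.1, -0.0, -7.3, 0.0, -0.0, 0.0]
  [-0.1, -0.0, -7.3, 0.0, -0.0, 0.0]
  [-0.1, -0.0, -7.3, 0.0, -0.0, 0.0]
  [-0.1, -0.0, -7.3, 0.0, -0.0, 0.0]
 --
```

>>> {"op": "jog_arm", "data": {"deltas": [[[-0.3, 0, -8, 0, 0, 0, 5], [-0.3, 0, -8, 0, 0, 0, 5], [-0.3, 0, -8, 0, 0, 0, 5], [0, 0, -8, 0, 0, 0, 5], [0, 0, -8, 0, 0, 0, 5]]]}}

```text
clock: 8.35
eef_pos: [0.637, -0.0208, 0.1018]
tool_rot: [-0.012, 1.0, -0.0, -0.002]
ft_force: [-0.0, -0.1, -5.3]
grip_width: 0.0135
```

>>> {"op": "jog_arm", "data": {"deltas": [[[0, 0, -8, 0, 0, 0, 5], [0, 0, -4, 0, 0, 0, 5], [0, 0, 0, 0, 0, 0, 5], [0, 0, 0, 0, 0, 0, 5]]]}}

```text
clock: 8.75
eef_pos: [0.6379, -0.0209, 0.1173]
tool_rot: [-0.012, 1.0, -0.0, -0.0]
ft_force: [-0.6, 0.8, -5.4]
grip_width: 0.0136
```

```bash
python3 - <<'E'
from h import *
o=get_obs(); print(np.round(o['ft_force'],1),np.round(o['ft_torque'],2),o['grip_width'])
T=toolT(); im=camera('wrist'); cv2.imwrite('pics/w6.png',im[:,:,::-1])
dz=T[2,3]-.0451
platefit(im,110,.071+dz,T)
# nest pins
e=[proj('wrist',np.array([.6384,-.021,.097])+s*.09*np.array([-.026,1,0]),T) for s in (-1,1)]; print(e)
t=camera('top'); hsv=cv2.cvtColor(t,cv2.COLOR_RGB2HSV).astype(int)
m=(hsv[...,2]<75); m[:,:70]=0;m[:,200:]=0;m[:190]=0;m[300:]=0
cs=max(cv2.findContours(m.astype(np.uint8),cv2.RETR_EXTERNAL,cv2.CHAIN_APPROX_NONE)[0],key=len)
for z in (.04,.02,.0): print('tray',z,cv2.minAreaRect(np.array([at_z('top',q[0],z)[:2]*1000 for q in cs],np.float32)))
plan([((.6381,-.0208,.12),-178.6)],step=8)
E
```

```text
[-0.6  0.8 -5.4] [ 0.02  0.03 -0.01] 0.013588128145889338Traceback (most recent call last):
  File "<stdin>", line 5, in <module>
  File "h.py", line 54, in platefit
    ys,xs=np.where(l==k); hp=np.array([at_z(cam,q,z+.046,T)[:2]*1000 for q in zip(xs,ys)],np.float32)
                                       ~~~~^^^^^^^^^^^^^^^^
  File "h.py", line 20, in at_z
    o,v=ray(name,uv,T); return o+v*(z-o[2])/v[2]
        ~~~^^^^^^^^^^^
  File "h.py", line 12, in ray
    m=camera_model(name); f=192/np.tan(np.radians(m['fovy'])/2)
ValueError: time passes only in moves, steps and waits
```

```bash
sed -i 's/^from scipy.spatial.transform import Rotation as R/&\nimport functools\n_cm=camera_model\ncamera_model=functools.lru_cache(None)(lambda n:_cm(n))/' h.py; python3 - <<'E'
from h import *
T=toolT(); 
t=camera('top'); cv2.imwrite('pics/t1.png',t[:,:,::-1]); hsv=cv2.cvtColor(t,cv2.COLOR_RGB2HSV).astype(int)
m=(hsv[...,2]<75); m[:,:70]=0;m[:,200:]=0;m[:190]=0;m[300:]=0
cs=max(cv2.findContours(m.astype(np.uint8),cv2.RETR_EXTERNAL,cv2.CHAIN_APPROX_NONE)[0],key=len)
for z in (.04,.02,.0): print('tray',z,cv2.minAreaRect(np.array([at_z('top',q[0],z)[:2]*1000 for q in cs],np.float32)))
plan([((.6381,-.0208,.14),-178.6)],step=8)
for u,v in ((131,243),(125,208)): print(np.round(at_z('top',(u,v),.006),3))
E
```

```text
tray 0.04 ((394.1732177734375, 346.080078125), (216.53561401367188, 271.93438720703125), 6.094658374786377)
tray 0.02 ((396.1665954589844, 351.600830078125), (219.91978454589844, 276.184326171875), 6.094659328460693)
tray 0.0 ((398.15997314453125, 357.12158203125), (223.3039093017578, 280.43426513671875), 6.094660758972168)
now [637.8 -20.9 117. ] tilt 0.07 yaw -178.6 j6 [-0.03  0.56  0.28  1.29 -0.   -0.06]
  [-0.1, 0.0, -7.7, -0.0, -0.0, 0.0]
  [-0.1, 0.0, -7.7, -0.0, -0.0, 0.0]
  [-0.1, 0.0, -7.7, -0.0, -0.0, 0.0]
 --
[0.398 0.355 0.006]
[0.5   0.38  0.006]
```

```bash
python3 - <<'E'
from h import *
plan([((.6381,-.0208,.14),-178.6),((.395,.347,.14),-173.9)],step=30)
E
```

```text
now [637.8 -20.9 117. ] tilt 0.07 yaw -178.6 j6 [-0.03  0.56  0.28  1.29 -0.   -0.06]
  [-0.3, 0.1, -23.0, -0.0, -0.1, 0.0]
 --
  [15.6, 24.9, 0.0, 0.0, 0.0, -0.3]
  [15.5, 25.0, 0.0, 0.0, 0.0, -0.3]
  [15.3, 25.1, 0.0, 0.0, 0.0, -0.3]
  [15.2, 25.2, 0.0, 0.0, 0.0, -0.3]
  [15.1, 25.2, 0.0, 0.0, 0.0, -0.3]
  [14.9, 25.3, 0.0, 0.0, 0.0, -0.3]
  [14.8, 25.4, 0.0, 0.0, 0.0, -0.3]
  [14.6, 25.5, 0.0, 0.0, 0.0, -0.3]
  [14.5, 25.6, 0.0, 0.0, 0.0, -0.3]
  [14.4, 25.6, 0.0, 0.0, 0.0, -0.3]
  [14.2, 25.7, 0.0, 0.0, 0.0, -0.3]
  [14.1, 25.8, 0.0, 0.0, 0.0, -0.3]
  [13.9, 25.9, 0.0, 0.0, 0.0, -0.3]
  [13.8, 26.0, 0.0, 0.0, 0.0, -0.3]
  [13.7, 26.0, 0.0, 0.0, 0.0, -0.3]
 --
```

>>> {"op": "jog_arm", "data": {"deltas": [[[0, 0, -15, 0, 0, 0, 5], [5, 8, -13, 0, 0, 0, 5], [13, 20, 0, 0, 0, -0.3, 5], [16, 26, 0, 0, 0, -0.4, 5], [16, 26, 0, 0, 0, -0.4, 5]]]}}

```text
clock: 9.35
eef_pos: [0.5841, 0.0575, 0.1443]
tool_rot: [-0.019, 1.0, 0.0, -0.002]
ft_force: [-0.6, 0.7, -3.9]
grip_width: 0.0135
```

>>> {"op": "jog_arm", "data": {"deltas": [[[16, 26, 0, 0, 0, -0.4, 5], [16, 26, 0, 0, 0, -0.4, 5], [16, 27, 0, 0, 0, -0.4, 5], [16, 27, 0, 0, 0, -0.4, 5], [16, 27, 0, 0, 0, -0.4, 5]]]}}

```text
clock: 9.85
eef_pos: [0.4907, 0.193, 0.1463]
tool_rot: [-0.037, 0.999, 0.001, -0.002]
ft_force: [1.2, -0.1, -5.3]
grip_width: 0.0134
```

>>> {"op": "jog_arm", "data": {"deltas": [[[16, 27, 0, 0, 0, -0.4, 5], [16, 27, 0, 0, 0, -0.4, 5], [16, 27, 0, 0, 0, -0.4, 5], [15, 27, 0, 0, 0, -0.4, 5], [8, 14, 0, 0, 0, 0, 5]]]}}

```text
clock: 10.35
eef_pos: [0.4008, 0.3157, 0.1491]
tool_rot: [-0.054, 0.999, 0.003, -0.002]
ft_force: [0.6, 0.3, -5.9]
grip_width: 0.0131
```

```bash
python3 - <<'E'
from h import *
print(get_obs()['grip_width'])
plan([((.395,.347,.12),-173.9)],step=30)
E
```

```text
0.013137450477761629
now [400.8 315.7 149.1] tilt 0.38 yaw -173.8 j6 [ 0.66  0.28 -0.06  1.23  0.01  0.55]
  [1.1, 15.8, 14.7, 0.2, -0.1, 0.1]
  [1.2, 15.8, 14.6, 0.2, -0.1, 0.1]
 --
```

>>> {"op": "jog_arm", "data": {"deltas": [[[1, 18, 15, 0.2, 0, 0, 5], [1, 16, 15, 0.2, 0, 0, 5], [0, 0, 20, 0, 0, 0, 5], [0, 0, 20, 0, 0, 0, 5], [0, 0, 0, 0, 0, 0, 5]]]}}

```text
clock: 10.85
eef_pos: [0.3895, 0.3561, 0.0807]
tool_rot: [-0.059, 0.998, 0.002, -0.0]
ft_force: [-0.3, -0.8, -4.7]
grip_width: 0.0131
```

```bash
python3 - <<'E'
from h import *
plan([((.395,.347,.08),-173.9),((.395,.347,-.003),-173.9)],step=20)
save('wrist','w7.png')
E
```

```text
now [389.5 356.1  80.7] tilt 0.21 yaw -173.3 j6 [ 0.74  0.37 -0.12  1.08  0.    0.62]
  [-4.4, -9.7, 0.7, 0.2, -0.0, 0.6]
 --
  [0.0, 0.0, 16.6, 0.0, 0.0, 0.0]
  [0.0, 0.0, 16.6, 0.0, 0.0, 0.0]
  [0.0, 0.0, 16.6, 0.0, 0.0, 0.0]
  [0.0, 0.0, 16.6, 0.0, 0.0, 0.0]
  [0.0, 0.0, 16.6, 0.0, 0.0, 0.0]
 --
```

View pics/w7.png

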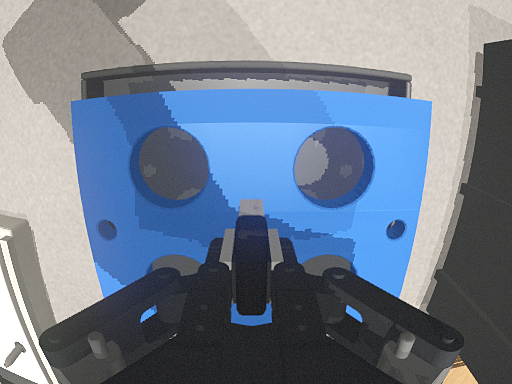

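The tray's wall shows nearly symmetrical around the plate, columns 82 to 411, so I only need to shift by about 5 mm. Lowering now.

>>> {"op": "jog_arm", "data": {"deltas": [[[-5, -6, 10, 0.2, 0, 0, 5], [0, 0, 20, 0, 0, 0, 5], [0, 0, 20, 0, 0, 0, 5], [0, 0, 15, 0, 0, 0, 5], [0, 0, 0, 0, 0, 0, 5]]]}}

```text
clock: 11.4
eef_pos: [0.402, 0.3529, 0.0208]
tool_rot: [-0.058, 0.998, 0.004, 0.006]
ft_force: [-0.7, -1.2, -5.0]
grip_width: 0.0129
```

```bash
python3 - <<'E'
from h import *
o=get_obs(); print(np.round(o['ft_force'],1),np.round(o['ft_torque'],2),o['grip_width'])
plan([((.395,.350,-.003),-173.9)],step=6)
E
```

```text
[-0.7 -1.2 -5. ] [-0.06  0.08 -0.07] 0.01290307503987035
now [402.  352.9  20.8] tilt 0.81 yaw -173.4 j6 [ 0.72  0.44 -0.2   0.92 -0.    0.61]
  [1.5, -0.5, 4.7, 0.1, 0.1, 0.1]
  [1.5, -0.4, 4.7, 0.1, 0.1, 0.1]
  [1.5, -0.4, 4.7, 0.1, 0.1, 0.1]
  [1.5, -0.4, 4.7, 0.1, 0.1, 0.1]
  [1.5, -0.4, 4.7, 0.1, 0.1, 0.1]
 --
```

>>> {"op": "jog_arm", "data": {"deltas": [[[6, -2, 4, 0.5, 0.6, 0, 5], [1, 0, 6, 0, 0, 0, 5], [1, 0, 6, 0, 0, 0, 5], [0, 0, 4, 0, 0, 0, 5], [0, 0, 0, 0, 0, 0, 5]]]}}

```text
clock: 11.9
eef_pos: [0.3968, 0.3511, 0.0028]
tool_rot: [-0.057, 0.998, 0.001, 0.003]
ft_force: [-0.1, 0.3, -4.4]
grip_width: 0.0133
```

```bash
python3 - <<'E'
from h import *
o=get_obs(); print(np.round(o['ft_force'],1),np.round(o['ft_torque'],2),o['grip_width'])
plan([((.395,.350,-.003),-173.9)],step=6)
E
```

```text
[-0.1  0.3 -4.4] [-0.06 -0.01 -0.01] 0.0133254757445345
now [396.8 351.1   2.8] tilt 0.39 yaw -173.5 j6 [ 0.73  0.45 -0.22  0.89 -0.    0.61]
  [1.0, -0.5, 2.9, 0.0, 0.2, 0.2]
  [1.0, -0.5, 2.9, 0.0, 0.2, 0.2]
 --
```

>>> {"op": "jog_arm", "data": {"deltas": [[[0.5, 0, 3, 0, 0.3, 0, 5], [0, 0, 3, 0, 0, 0, 5], [0, 0, 2, 0, 0, 0, 5]]]}}

```text
clock: 12.2
eef_pos: [0.3969, 0.3518, -0.004]
tool_rot: [-0.057, 0.998, 0.001, 0.001]
ft_force: [-5.0, -4.6, 14.7]
grip_width: 0.0135
```

>>> {"op": "jog_arm", "data": {"deltas": [[[0, 0, 0, 0, 0, 0, 40], [0, 0, 0, 0, 0, 0, 40], [0, 0, 0, 0, 0, 0, 40], [0, 0, 0, 0, 0, 0, 40]]]}}

```text
clock: 12.6
eef_pos: [0.3996, 0.3541, -0.0013]
tool_rot: [-0.057, 0.998, 0.003, 0.004]
ft_force: [0.1, 0.3, -0.1]
grip_width: 0.0397
```

>>> {"op": "jog_arm", "data": {"deltas": [[[0, 0, -15, 0, 0, 0, 40], [0, 0, -30, 0, 0, 0, 40], [0, 0, -45, 0, 0, 0, 40], [0, 0, -45, 0, 0, 0, 40], [0, 0, -45, 0, 0, 0, 40]]]}}

```text
clock: 13.1
eef_pos: [0.3941, 0.3492, 0.1769]
tool_rot: [-0.057, 0.998, -0.002, -0.002]
ft_force: [0.6, 1.7, 0.4]
grip_width: 0.0396
```

```bash
python3 - <<'E'
from h import *
o=get_obs(); print(np.round(o['ft_force'],1),o['grip_width'])
T=toolT(); im=save('wrist','w8.png')
platefit(im,110,.022,T)
plan([((.42,.10,.22),-173),((.42,-.34,.22),-173)],step=44)
E
```

```text
[0.6 1.7 0.4] 0.03964022003908098
rect [396.5 351.4 160.8 211.1   6.5] handle px [209.8 231.4] area 10 -> [458.8 311.5] rect [459.  311.2   3.8   3.3   3.8]
now [397.7 352.4 185.8] tilt 0.49 yaw -173.5 j6 [0.73 0.3  0.06 1.33 0.   0.61]
  [1.1, -42.2, -5.9, 0.0, 0.1, -0.1]
  [1.1, -42.2, -5.9, 0.0, 0.1, -0.1]
  [1.2, -42.2, -5.8, 0.0, 0.1, -0.1]
  [1.2, -42.2, -5.8, 0.0, 0.1, -0.1]
  [1.3, -42.2, -5.8, 0.0, 0.1, -0.1]
  [1.4, -42.2, -5.7, 0.0, 0.1, -0.1]
 --
  [4.9, -39.7, 0.0, 0.0, 0.0, 0.0]
  [4.9, -39.7, 0.0, 0.0, 0.0, 0.0]
  [4.9, -39.7, 0.0, 0.0, 0.0, 0.0]
  [4.9, -39.7, 0.0, 0.0, 0.0, 0.0]
  [4.9, -39.7, 0.0, 0.0, 0.0, 0.0]
  [4.9, -39.7, 0.0, 0.0, 0.0, 0.0]
  [4.9, -39.7, 0.0, 0.0, 0.0, 0.0]
  [4.9, -39.7, 0.0, 0.0, 0.0, 0.0]
  [4.9, -39.7, 0.0, 0.0, 0.0, 0.0]
  [4.9, -39.7, 0.0, 0.0, 0.0, 0.0]
  [4.9, -39.7, 0.0, 0.0, 0.0, 0.0]
 --
```

View pics/w8.png

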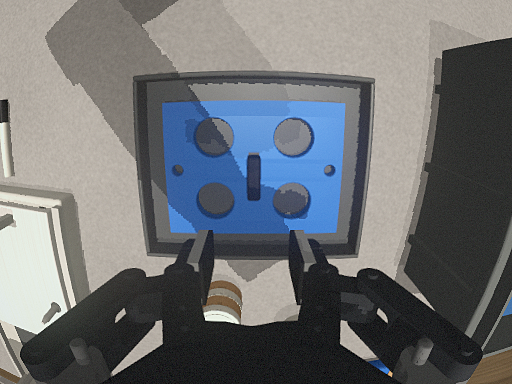

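The blue plate lies flat in the tray, centred at (396.5, 351.4) mm. I'm moving over to the green plate.

>>> {"op": "jog_arm", "data": {"deltas": [[[1, -48, -10, 0, 0, 0, 60], [1, -49, -5, 0, 0, 0, 60], [1, -49, -5, 0, 0, 0, 60], [1, -49, -5, 0, 0, 0, 60], [1, -49, 0, 0, 0, 0, 60]]]}}

```text
clock: 13.65
eef_pos: [0.4258, 0.111, 0.2142]
tool_rot: [-0.064, 0.998, 0.007, 0.011]
ft_force: [1.5, -0.1, -0.0]
grip_width: 0.0593
```

>>> {"op": "jog_arm", "data": {"deltas": [[[5, -49, 0, 0, 0, 0, 60], [5, -49, 0, 0, 0, 0, 60], [5, -49, 0, 0, 0, 0, 60], [5, -49, 0, 0, 0, 0, 60], [5, -49, 0, 0, 0, 0, 60]]]}}

```text
clock: 14.15
eef_pos: [0.4328, -0.1395, 0.2123]
tool_rot: [-0.065, 0.998, 0.006, 0.016]
ft_force: [1.6, 0.3, -1.1]
grip_width: 0.06
```

>>> {"op": "jog_arm", "data": {"deltas": [[[5, -49, 0, 0, 0, 0, 60], [5, -49, 0, 0, 0, 0, 60], [5, -49, 0, 0, 0, 0, 60], [5, -49, 0, 0, 0, 0, 60], [5, -49, 0, 0, 0, 0, 60]]]}}

```text
clock: 14.65
eef_pos: [0.4384, -0.3896, 0.2097]
tool_rot: [-0.064, 0.998, 0.005, 0.018]
ft_force: [1.9, -1.4, 1.2]
grip_width: 0.0599
```

```bash
python3 - <<'E'
from h import *
plan([((.418,-.356,.17),-173)],step=44)
E
```

```text
now [ 438.4 -389.6  209.7] tilt 2.15 yaw -172.7 j6 [-0.75  0.39  0.26  1.42  0.03 -0.87]
  [8.7, 17.8, 19.7, 0.2, 1.1, 0.2]
  [8.4, 17.8, 19.8, 0.2, 1.1, 0.2]
 --
```

>>> {"op": "jog_arm", "data": {"deltas": [[[9, 19, 20, 0.3, 1.2, 0.2, 60], [9, 18, 20, 0.3, 1.1, 0.2, 60], [0, 0, 0, 0, 0, 0, 60], [0, 0, 0, 0, 0, 0, 60]]]}}

```text
clock: 15.05
eef_pos: [0.4171, -0.3653, 0.165]
tool_rot: [-0.054, 0.999, -0.003, -0.002]
ft_force: [-0.3, -0.4, 0.3]
grip_width: 0.0603
```

```bash
python3 - <<'E'
from h import *
T=toolT(); im=save('wrist','w9.png'); print(np.round((toolT()-T)[:3,3]*1000,1))
r,m,ins,hsv=platefit(im,70,.022,T,smin=90)
n,l,st,ce=cv2.connectedComponentsWithStats(((m==0)&(ins>0)).astype(np.uint8))
for k in range(1,n):
    if st[k,4]>25: print(st[k],np.round(ce[k],1),np.round(at_z('wrist',ce[k],.022,T)[:2]*1000,1))
plan([((r[0]/1000,r[1]/1000,.09),r[2]-180),((r[0]/1000,r[1]/1000,-.004),r[2]-180)],step=25)
E
```

```text
[-0.1  0.2 -0. ]
rect [ 418.2 -357.8  159.7  209.7    6.9] handle px [312.2 234.1] area 16 -> [ 467.7 -296.5] rect [ 467.6 -296.1    2.3    5.6    5.1]
[ 188  109   58   57 2528] [217.  137.2] [ 384.8 -407.5]
[ 271  109   58   57 2526] [299.4 136.9] [ 374.3 -317.7]
[252 153  15  51 689] [259.3 178.3] [ 426. -356.]
[331 165  12  12  78] [335.8 170.3] [ 406.5 -270. ]
[175 167  11  11  88] [180.1 171.6] [ 428.  -446.5]
[ 193  177   54   52 2083] [219.8 201.6] [ 458.6 -398.1]
[ 271  176   54   48 1965] [297.  199.8] [ 446.5 -309.7]
[176 232  17   5  72] [184.2 234.2] [ 505.8 -438.8]
[310 232  16   4  55] [317.5 233.7] [ 486.8 -277.4]
now [ 417.  -365.   164.9] tilt 0.42 yaw -173.8 j6 [-0.71  0.36  0.09  1.3  -0.01 -0.82]
  [-0.6, 1.9, 18.7, -0.1, -0.1, -0.2]
  [-0.6, 1.8, 18.7, -0.1, -0.1, -0.2]
  [-0.6, 1.8, 18.7, -0.1, -0.1, -0.2]
  [-0.5, 1.8, 18.7, -0.1, -0.1, -0.2]
 --
  [0.0, 0.0, 23.5, 0.0, 0.0, 0.0]
  [0.0, 0.0, 23.5, 0.0, 0.0, 0.0]
  [0.0, 0.0, 23.5, 0.0, 0.0, 0.0]
  [0.0, 0.0, 23.5, 0.0, 0.0, 0.0]
 --
```

>>> {"op": "jog_arm", "data": {"deltas": [[[-1, 7.5, 25, -0.3, 0, -0.8, 60], [0, 0, 30, 0, 0.3, 0, 50], [0, 0, 30, 0, 0.3, 0, 40], [0, 0, 20, 0, 0.3, 0, 40], [0, 0, 0, 0, 0, 0, 40]]]}}

```text
clock: 15.6
eef_pos: [0.4252, -0.3638, 0.0665]
tool_rot: [-0.063, 0.998, -0.008, -0.002]
ft_force: [0.6, -0.5, 0.5]
grip_width: 0.0399
```

```bash
python3 - <<'E'
from h import *
plan([((.4182,-.358,-.004),-173.1)],step=25)
E
```

```text
now [ 425.2 -363.8   66.5] tilt 0.95 yaw -172.8 j6 [-0.7   0.43 -0.06  1.07 -0.01 -0.82]
  [2.0, 2.6, 23.5, -0.3, -0.1, 0.1]
  [2.0, 2.5, 23.5, -0.3, -0.1, 0.1]
  [2.1, 2.3, 23.5, -0.3, -0.1, 0.1]
 --
```

>>> {"op": "jog_arm", "data": {"deltas": [[[6.5, 7, 18, -0.9, 0, 0.3, 40], [3, 3, 18, 0, 0, 0, 40], [3, 2, 16, 0, 0, 0, 40], [0, 0, 0, 0, 0, 0, 40], [0, 0, 0, 0, 0, 0, 40]]]}}

```text
clock: 16.1
eef_pos: [0.4196, -0.36, 0.0238]
tool_rot: [-0.061, 0.998, -0.007, 0.005]
ft_force: [0.3, -0.1, 0.9]
grip_width: 0.0402
```

```bash
python3 - <<'E'
from h import *
plan([((.4182,-.358,-.004),-173.1)],step=25)
E
```

```text
now [ 419.6 -360.    23.8] tilt 0.94 yaw -173.0 j6 [-0.71  0.46 -0.14  0.95 -0.   -0.83]
  [0.7, 1.3, 13.9, -0.4, 0.3, 0.0]
  [0.7, 1.2, 13.9, -0.4, 0.3, 0.0]
 --
```

>>> {"op": "jog_arm", "data": {"deltas": [[[1.5, 2, 10, -0.8, 0.6, 0, 40], [1, 1, 10, 0, 0, 0, 40], [1, 0.5, 7, 0, 0, 0, 40], [0, 0, 0, 0, 0, 0, 40]]]}}

```text
clock: 16.5
eef_pos: [0.4191, -0.3596, -0.001]
tool_rot: [-0.061, 0.998, -0.002, 0.002]
ft_force: [-0.3, -0.2, 0.3]
grip_width: 0.04
```

```bash
python3 - <<'E'
from h import *
plan([((.4182,-.358,-.004),-173.1)],step=25)
E
```

```text
now [ 419.1 -359.6   -1. ] tilt 0.33 yaw -173.0 j6 [-0.71  0.5  -0.16  0.91 -0.   -0.83]
  [0.7, 1.7, 3.0, -0.3, 0.2, 0.1]
 --
```

>>> {"op": "jog_arm", "data": {"deltas": [[[0.8, 1.8, 3.2, -0.3, 0.2, 0, 40], [0, 0, 0, 0, 0, 0, 25], [0, 0, 0, 0, 0, 0, 5], [0, 0, 0, 0, 0, 0, 5], [0, 0, 0, 0, 0, 0, 5]]]}}

```text
clock: 17.0
eef_pos: [0.4179, -0.3576, -0.0046]
tool_rot: [-0.061, 0.998, 0.001, -0.0]
ft_force: [-0.1, -0.2, -0.7]
grip_width: 0.0133
```

>>> {"op": "jog_arm", "data": {"deltas": [[[0, 0, 0, 0, 0, 0, 5], [0, 0, 0, 0, 0, 0, 5]]]}}

```text
clock: 17.2
eef_pos: [0.4179, -0.3575, -0.0046]
tool_rot: [-0.061, 0.998, 0.001, -0.0]
ft_force: [0.0, -0.2, -1.7]
grip_width: 0.0135
```

```bash
python3 - <<'E'
from h import *
o=get_obs(); print(np.round(o['ft_force'],1),o['grip_width'])
plan([((.4182,-.358,-.004),-173.1),((.4182,-.358,.15),-173.1)],step=25)
E
```

```text
[ 0.  -0.2 -1.7] 0.01350911853374028
now [ 417.9 -357.5   -4.6] tilt 0.1 yaw -173.0 j6 [-0.71  0.5  -0.16  0.91  0.   -0.83]
  [-0.2, -0.5, -0.6, 0.1, -0.0, 0.1]
 --
  [0.0, 0.0, -22.0, 0.0, 0.0, 0.0]
  [0.0, 0.0, -22.0, 0.0, 0.0, 0.0]
  [0.0, 0.0, -22.0, 0.0, 0.0, 0.0]
  [0.0, 0.0, -22.0, 0.0, 0.0, 0.0]
  [0.0, 0.0, -22.0, 0.0, 0.0, 0.0]
  [0.0, 0.0, -22.0, 0.0, 0.0, 0.0]
  [0.0, 0.0, -22.0, 0.0, 0.0, 0.0]
 --
```

>>> {"op": "jog_arm", "data": {"deltas": [[[0, 0, -15, 0, 0, 0, 5], [0, 0, -25, 0, 0, 0, 5], [0, 0, -30, 0, 0, 0, 5], [0, 0, -30, 0, 0, 0, 5], [0, 0, -30, 0, 0, 0, 5]]]}}

```text
clock: 17.7
eef_pos: [0.4112, -0.352, 0.1196]
tool_rot: [-0.061, 0.998, 0.009, -0.009]
ft_force: [-0.4, 0.1, -4.6]
grip_width: 0.0131
```

>>> {"op": "jog_arm", "data": {"deltas": [[[0, 0, -25, 0, 0, 0, 5], [0, 0, -10, 0, 0, 0, 5]]]}}

```text
clock: 17.9
eef_pos: [0.4122, -0.353, 0.1576]
tool_rot: [-0.061, 0.998, 0.008, -0.008]
ft_force: [1.0, -0.3, -4.0]
grip_width: 0.0132
```

```bash
python3 - <<'E'
from h import *
o=get_obs(); print(np.round(o['ft_force'],1),o['grip_width'])
plan([((.45,-.02,.155),-178.6),((.638,-.0208,.15),-178.6)],step=34)
E
```

```text
[ 1.  -0.3 -4. ] 0.013173314960492087
now [ 412.2 -353.   157.6] tilt 1.33 yaw -173.0 j6 [-0.71  0.36  0.08  1.31  0.   -0.83]
  [-7.8, 32.6, 0.7, 0.1, -0.1, 0.6]
  [-7.5, 32.7, 0.7, 0.1, -0.1, 0.6]
  [-7.2, 32.7, 0.6, 0.1, -0.1, 0.6]
  [-6.9, 32.8, 0.6, 0.1, -0.1, 0.6]
  [-6.5, 32.9, 0.5, 0.1, -0.1, 0.6]
  [-6.2, 32.9, 0.5, 0.1, -0.1, 0.6]
  [-5.9, 33.0, 0.4, 0.1, -0.1, 0.6]
  [-5.6, 33.0, 0.4, 0.1, -0.1, 0.6]
  [-5.2, 33.1, 0.4, 0.1, -0.1, 0.6]
  [-4.9, 33.1, 0.3, 0.1, -0.1, 0.6]
 --
  [-31.3, -0.9, 0.8, 0.0, 0.0, 0.0]
  [-31.3, -0.9, 0.8, 0.0, 0.0, 0.0]
  [-31.3, -0.9, 0.8, 0.0, 0.0, 0.0]
  [-31.3, -0.9, 0.8, 0.0, 0.0, 0.0]
  [-31.3, -0.9, 0.8, 0.0, 0.0, 0.0]
  [-31.3, -0.9, 0.8, 0.0, 0.0, 0.0]
 --
```

>>> {"op": "jog_arm", "data": {"deltas": [[[-5, 20, 0, 0.5, -0.7, 0.6, 5], [-8, 34, 0, 0.5, -0.5, 0.6, 5], [-8, 36, 0, 0, 0, 0.6, 5], [-8, 36, 0, 0, 0, 0.6, 5], [-7, 36, 0, 0, 0, 0.6, 5]]]}}

```text
clock: 18.4
eef_pos: [0.4306, -0.1875, 0.1539]
tool_rot: [-0.029, 1.0, 0.0, 0.001]
ft_force: [0.3, -0.2, -3.7]
grip_width: 0.0132
```

>>> {"op": "jog_arm", "data": {"deltas": [[[-7, 36, 0, 0, 0, 0.6, 5], [-10, 36, 0, 0, 0, 0.6, 5], [-14, 36, 0, 0, 0, 0.6, 5], [-20, 33, 0, 0, 0, 0.6, 5], [-25, 25, 0, 0, 0, 0.6, 5]]]}}

```text
clock: 18.9
eef_pos: [0.4931, -0.0106, 0.1473]
tool_rot: [-0.001, 1.0, 0.001, -0.006]
ft_force: [0.5, -0.7, -4.5]
grip_width: 0.0136
```

```bash
python3 - <<'E'
from h import *
o=get_obs(); print(np.round(o['ft_force'],1),o['grip_width'])
plan([((.638,-.0208,.15),-178.6)],step=34)
E
```

```text
[ 0.5 -0.7 -4.5] 0.01361438979128457
now [493.1 -10.6 147.3] tilt 0.71 yaw -179.8 j6 [-0.02  0.26 -0.09  1.23  0.   -0.03]
  [-29.0, -2.1, -0.9, 0.0, -0.1, -0.2]
  [-29.0, -2.3, -0.8, 0.0, -0.1, -0.2]
  [-28.9, -2.4, -0.7, 0.0, -0.1, -0.2]
  [-28.9, -2.5, -0.7, 0.0, -0.1, -0.2]
  [-28.9, -2.6, -0.6, 0.0, -0.1, -0.2]
 --
```

>>> {"op": "jog_arm", "data": {"deltas": [[[-25, -3, 0, 0, -0.3, -0.4, 5], [-31, -3, 0, 0, -0.3, -0.4, 5], [-33, -3, 0, 0, 0, -0.4, 5], [-33, -3, 0, 0, 0, 0, 5], [-15, -2, 0, 0, 0, 0, 5]]]}}

```text
clock: 19.4
eef_pos: [0.6303, -0.0151, 0.137]
tool_rot: [-0.018, 1.0, 0.002, -0.008]
ft_force: [-0.6, -0.7, -3.8]
grip_width: 0.013
```

>>> {"op": "jog_arm", "data": {"deltas": [[[0, 0, 10, 0, 0, 0, 5], [0, 0, 10, 0, 0, 0, 5], [0, 0, 8, 0, 0, 0, 5], [0, 0, 0, 0, 0, 0, 5]]]}}

```text
clock: 19.8
eef_pos: [0.6259, -0.0149, 0.0998]
tool_rot: [-0.017, 1.0, 0.003, -0.014]
ft_force: [-0.5, -0.0, -4.4]
grip_width: 0.0131
```

```bash
python3 - <<'E'
from h import *
o=get_obs(); print(np.round(o['ft_force'],1),o['grip_width'])
plan([((.638,-.0208,.112),-178.6)],step=34)
E
```

```text
[-0.5 -0.  -4.4] 0.013106794088152164
now [625.9 -14.9  99.8] tilt 1.61 yaw -178.0 j6 [-0.03  0.57  0.25  1.28  0.   -0.06]
  [-11.5, -6.2, -12.6, 0.3, -1.6, 0.6]
 --
```

>>> {"op": "jog_arm", "data": {"deltas": [[[-6, -3, -8, 0.3, -1.6, 0.6, 5], [-6, -3, 0, 0, 0, 0, 5], [0, 0, 0, 0, 0, 0, 5], [0, 0, 0, 0, 0, 0, 5]]]}}

```text
clock: 20.2
eef_pos: [0.6382, -0.0212, 0.1101]
tool_rot: [-0.012, 1.0, -0.0, 0.002]
ft_force: [-0.4, -0.0, -4.8]
grip_width: 0.013
```

```bash
python3 - <<'E'
from h import *
plan([((.638,-.0208,.100),-178.6)],step=34)
E
```

```text
now [638.2 -21.2 110.1] tilt 0.25 yaw -178.7 j6 [-0.03  0.56  0.26  1.27 -0.   -0.06]
  [0.3, 0.4, 10.1, -0.0, 0.2, -0.1]
 --
```

>>> {"op": "jog_arm", "data": {"deltas": [[[0, 0.3, 5, 0, 0.2, 0, 5], [0, 0, 5, 0, 0, 0, 5], [0.3, 0, 5, 0, 0, 0, 5], [0, 0, 0, 0, 0, 0, 5]]]}}

```text
clock: 20.6
eef_pos: [0.6384, -0.0209, 0.0946]
tool_rot: [-0.012, 1.0, -0.0, 0.001]
ft_force: [0.2, 0.9, -4.9]
grip_width: 0.0132
```

```bash
python3 - <<'E'
from h import *
T=toolT(); im=save('wrist','w10.png')
try: platefit(im,70,T[2,3]-.0451+.071,T,smin=90)
except Exception as e: print(e)
plan([((.638,-.0208,.045),-178.6)],step=34)
E
```

```text
rect [625.8 -21.7 134.  211.7   1.4] handle px [254.3 274.9] area 9332 -> [637.6 -19.6] rect [632.3 -21.3  45.  146.2   1.4]
now [638.5 -20.9  95. ] tilt 0.13 yaw -178.7 j6 [-0.03  0.57  0.24  1.24 -0.   -0.06]
  [0.3, 0.1, 25.0, -0.0, 0.1, -0.0]
  [0.3, 0.1, 25.0, -0.0, 0.1, -0.0]
 --
```

View pics/w10.png

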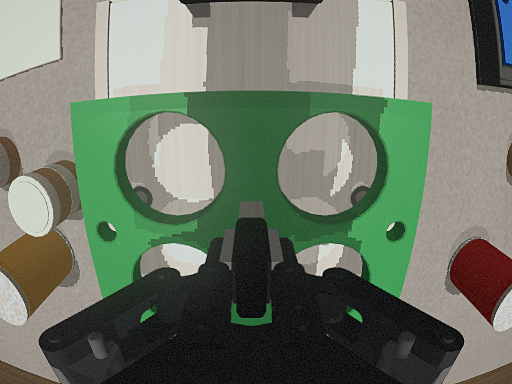

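```bash
python3 - <<'E'
from h import *
T=toolT(); im=cv2.imread('pics/w10.png')[:,:,::-1]
y=np.radians(1.5); ex=np.array([np.cos(y),np.sin(y),0]); ey=np.array([-np.sin(y),np.cos(y),0]); c=np.array([.6384,-.021,0])
for s in(-1,1):
    print('pin base',proj('wrist',c+s*.09*ey+[0,0,.06],T),'tip',proj('wrist',c+s*.09*ey+[0,0,.097],T),'hole top at TCP pose',proj('wrist',T[:3,3]*[1,1,0]+s*.09*ey+[0,0,T[2,3]-.0451+.071],T))
hsv=cv2.cvtColor(im.copy(),cv2.COLOR_RGB2HSV).astype(int)
g=((abs(hsv[...,0]-70)<18)&(hsv[...,1]>90)&(hsv[...,2]>60))
for x in (107,395):
    sub=~g[217:247,x-15:x+16]; n,l,st,ce=cv2.connectedComponentsWithStats(sub.astype(np.uint8)); k=1+np.argmax(st[1:,4]); print('hole',ce[k]+[x-15,217],st[k])
E
```

```text
pin base [139.23752637 199.46362306] tip [121.25431431 216.38615764] hole top at TCP pose [106.9088157  230.56907644]
pin base [363.18646495 199.07659983] tip [381.19070084 215.95069528] hole top at TCP pose [395.83507195 230.08541636]
hole [111.075 226.375] [15  5  9 10 40]
hole [393.265625 225.96875 ] [ 6  5 18 10 64]
```

The holes sit where the grip pose predicts, and the pin bases show through the bores at (142,195) and (360,197), close to the predicted spots. Lowering onto the pins.

>>> {"op": "jog_arm", "data": {"deltas": [[[0.4, 0, 6, 0, 0, 0, 5], [0.2, 0, 6, 0, 0, 0, 5], [0.2, 0, 6, 0, 0, 0, 5], [0, 0, 0, 0, 0, 0, 5]]]}}

```text
clock: 21.05
eef_pos: [0.6375, -0.0208, 0.075]
tool_rot: [-0.012, 1.0, -0.0, 0.001]
ft_force: [-0.5, 1.2, -5.0]
grip_width: 0.0136
```

```bash
python3 - <<'E'
from h import *
o=get_obs(); print(np.round(o['ft_force'],1),np.round(o['ft_torque'],2))
plan([((.638,-.0208,.045),-178.6)],step=8)
E
```

```text
[-0.5  1.2 -5. ] [-0.03  0.04 -0.01]
now [637.5 -20.8  75. ] tilt 0.1 yaw -178.7 j6 [-0.03  0.58  0.2   1.19 -0.   -0.06]
  [-0.1, 0.0, 7.5, -0.0, 0.0, -0.0]
  [-0.1, 0.0, 7.5, -0.0, 0.0, -0.0]
  [-0.1, 0.0, 7.5, -0.0, 0.0, -0.0]
  [-0.1, 0.0, 7.5, -0.0, 0.0, -0.0]
 --
```

>>> {"op": "jog_arm", "data": {"deltas": [[[0, 0, 6, 0, 0, 0, 5], [0, 0, 6, 0, 0, 0, 5], [0.2, 0, 6, 0, 0, 0, 5], [0, 0, 6, 0, 0, 0, 5], [0, 0, 0, 0, 0, 0, 5]]]}}

```text
clock: 21.55
eef_pos: [0.637, -0.0208, 0.0485]
tool_rot: [-0.012, 1.0, -0.0, 0.0]
ft_force: [-0.3, 0.2, -3.8]
grip_width: 0.0132
```

```bash
python3 - <<'E'
from h import *
o=get_obs(); print(np.round(o['ft_force'],1),np.round(o['ft_torque'],2))
plan([((.638,-.0208,.045),-178.6)],step=8)
E
```

```text
[-0.3  0.2 -3.8] [-0.    0.01 -0.01]
now [637.  -20.8  48.5] tilt 0.05 yaw -178.7 j6 [-0.03  0.6   0.17  1.14 -0.   -0.06]
  [-1.0, -0.0, 3.5, -0.0, 0.1, -0.1]
 --
```

>>> {"op": "jog_arm", "data": {"deltas": [[[-0.5, 0, 3, 0, 0, 0, 5], [0, 0, 2, 0, 0, 0, 5], [0, 0, 1, 0, 0, 0, 5], [0, 0, 0, 0, 0, 0, 5]]]}}

```text
clock: 21.95
eef_pos: [0.6382, -0.0208, 0.0447]
tool_rot: [-0.012, 1.0, -0.0, 0.002]
ft_force: [-0.3, -0.8, -3.6]
grip_width: 0.0133
```

>>> {"op": "jog_arm", "data": {"deltas": [[[0, 0, 0, 0, 0, 0, 40], [0, 0, 0, 0, 0, 0, 40], [0, 0, 0, 0, 0, 0, 40], [0, 0, 0, 0, 0, 0, 40]]]}}

```text
clock: 22.35
eef_pos: [0.6414, -0.0209, 0.0469]
tool_rot: [-0.012, 1.0, -0.0, 0.005]
ft_force: [0.3, 0.3, 0.4]
grip_width: 0.0399
```

>>> {"op": "jog_arm", "data": {"deltas": [[[0, 0, -10, 0, 0, 0, 40], [0, 0, -20, 0, 0, 0, 40], [0, 0, -40, 0, 0, 0, 70], [0, 0, -40, 0, 0, 0, 85], [0, 0, -40, 0, 0, 0, 85]]]}}

```text
clock: 22.85
eef_pos: [0.6354, -0.0207, 0.1963]
tool_rot: [-0.012, 1.0, -0.0, -0.002]
ft_force: [0.5, 0.3, 0.0]
grip_width: 0.081
```

>>> {"op": "jog_arm", "data": {"deltas": [[[0, 0, 0, 0, 0, 0, 85], [0, 0, 0, 0, 0, 0, 85]]]}}

```text
clock: 23.05
eef_pos: [0.6398, -0.0209, 0.2062]
tool_rot: [-0.012, 1.0, -0.0, 0.006]
ft_force: [0.0, -0.0, -0.6]
grip_width: 0.0852
```

```bash
cat >> h.py <<'E'
def lids(im,T,z=.07,cam='wrist'):
    """white lid discs at height z: fit circle -> world centre mm, diameter, conf"""
    out=[]
    for d in masks_of('pot1',cam):
        px=d['pixels'].astype(np.uint8)
        hsv=cv2.cvtColor(im,cv2.COLOR_RGB2HSV).astype(int)
        m=(px>0)&(hsv[...,1]<45)&(hsv[...,2]>150)
        n,l,st,ce=cv2.connectedComponentsWithStats(m.astype(np.uint8))
        if n<2: continue
        k=1+np.argmax(st[1:,4])
        if st[k,4]<60: continue
        c=cv2.convexHull(max(cv2.findContours((l==k).astype(np.uint8),cv2.RETR_EXTERNAL,cv2.CHAIN_APPROX_NONE)[0],key=len))
        p=np.array([at_z(cam,q[0],z,T)[:2]*1000 for q in c],np.float32)
        (x,y),r=cv2.minEnclosingCircle(p); e=cv2.fitEllipse(p) if len(p)>5 else None
        out.append((x,y)); print(round(d['conf'],2),np.round(ce[k],1),'circ',np.round([x,y,2*r],1),'ell',np.round([*e[0],*e[1]],1) if e else '')
    return out
E
python3 - <<'E'
from h import *
o=get_obs(); print(np.round(o['ft_force'],1))
T=toolT(); im=save('wrist','w11.png'); print(np.round((toolT()-T)[:3,3]*1000,1))
r,m,ins,hsv=platefit(im,70,.071,T,smin=90)
lids(im,T)
plan([((.64,-.2,.17),-178.6)],step=40)
t=camera('top'); print('top'); lids(t,T,cam='top')
E
```

```text
[ 0.  -0.  -0.6]
[ 0.4 -0.   0.7]
rect [639.  -21.1 159.8 210.    1.5] handle px [251.7 176.1] area 411 -> [635.7 -20.7] rect [636.8 -20.8  46.7  12.2   1.1]
0.77 [499.2 148.6] circ [594.3 327.5  59.3] ell [594.4 327.4  58.3  58.7]
0.71 [ 25.3 151. ] circ [ 616.7 -324.8   59.8] ell [ 616.9 -324.6   58.9   59.2]
0.66 [ 85.9 173.6] circ [ 648.3 -224.3   59.8] ell [ 648.2 -224.3   59.1   59.4]
now [639.6 -20.9 205.6] tilt 0.68 yaw -178.7 j6 [-0.03  0.52  0.44  1.48 -0.   -0.06]
  [0.9, -35.8, 7.1, -0.0, 0.1, -0.0]
  [0.8, -35.8, 7.1, -0.0, 0.1, -0.0]
  [0.8, -35.8, 7.1, -0.0, 0.1, -0.0]
  [0.8, -35.8, 7.1, -0.0, 0.1, -0.0]
  [0.8, -35.8, 7.1, -0.0, 0.1, -0.0]
 --
top
0.95 [305.9 246.8] circ [ 386.5 -143.4   48.4] ell [ 386.3 -143.5   46.9   48.5]
0.74 [139.3 171.3] circ [595.5 328.5  56.3] ell [595.3 328.4  54.8  55.5]
0.68 [368.  166.4] circ [ 617.9 -324.7   55.4] ell [ 617.5 -324.6   54.3   55.1]
0.55 [332.3 155.7] circ [ 648.3 -223.5   55.3] ell [ 648.3 -223.1   52.6   55.2]
```

The green plate is flush: fit at (639.0, −21.1) mm, yaw 1.5°, size right for that height. The three brown pots agree within about 1 mm between both cameras. Next is pot b at (648, −224).

```bash
python3 - <<'E'
from h import *
plan([((.648,-.224,.14),135)],step=40)
E
```

```text
now [638.6 -20.8 203.6] tilt 0.46 yaw -178.7 j6 [-0.03  0.52  0.44  1.48 -0.   -0.06]
  [-0.7, -33.9, 10.6, 0.0, 0.1, 7.7]
  [-5.3, -33.5, 10.6, 0.0, 0.1, 7.7]
  [-9.7, -32.5, 10.7, 0.0, 0.1, 7.7]
  [-14.0, -30.9, 10.6, 0.0, 0.1, 7.7]
  [-18.0, -28.7, 10.6, 0.0, 0.1, 7.7]
  [-21.7, -26.0, 10.6, 0.0, 0.1, 7.7]
 --
```

>>> {"op": "jog_arm", "data": {"deltas": [[[-1, -36, 8, 0, 0.3, 8.5, 85], [-6, -36, 10, 0, 0, 8.5, 85], [-10, -35, 10, 0, 0, 8, 85], [-15, -33, 10, 0, 0, 8, 85], [-19, -31, 10, 0, 0, 8, 85]]]}}

```text
clock: 23.75
eef_pos: [0.6392, -0.2003, 0.1475]
tool_rot: [0.347, 0.938, 0.001, -0.004]
ft_force: [0.4, 0.2, -0.1]
grip_width: 0.0848
```

>>> {"op": "jog_arm", "data": {"deltas": [[[-22, -26, 10, 0, 0, 8, 85], [0, 0, 0, 0, 0, 0, 85], [0, 0, 0, 0, 0, 0, 85]]]}}

```text
clock: 24.05
eef_pos: [0.6336, -0.24, 0.1284]
tool_rot: [0.418, 0.908, -0.001, -0.011]
ft_force: [0.9, 0.2, 0.5]
grip_width: 0.0848
```

```bash
python3 - <<'E'
from h import *
T=toolT(); im=save('wrist','w12.png')
L=lids(im,T)
p=min(L,key=lambda q:np.hypot(q[0]-648,q[1]+224)); print(p)
plan([((p[0]/1000,p[1]/1000,.06),135),((p[0]/1000,p[1]/1000,-.008),135)],step=20)
E
```

```text
0.67 [182.8 244.6] circ [ 616.6 -324.1   59.6] ell [ 616.7 -324.    57.6   59.2]
0.63 [281.3 159.7] circ [ 636.  -205.4   35.2] ell [ 635.3 -204.3    9.6   33. ]
(636.010986328125, -205.367919921875)
now [ 633.8 -239.2  128.8] tilt 1.24 yaw 130.7 j6 [-0.36  0.65  0.48  1.42 -0.    0.5 ]
  [5.7, 6.1, 17.2, -0.1, -0.3, -1.1]
  [5.7, 6.2, 17.2, -0.1, -0.3, -1.1]
  [5.7, 6.2, 17.2, -0.1, -0.3, -1.1]
  [5.6, 6.3, 17.2, -0.1, -0.3, -1.1]
 --
  [0.0, 0.0, 17.0, 0.0, 0.0, 0.0]
  [0.0, 0.0, 17.0, 0.0, 0.0, 0.0]
  [0.0, 0.0, 17.0, 0.0, 0.0, 0.0]
  [0.0, 0.0, 17.0, 0.0, 0.0, 0.0]
 --
```

>>> {"op": "jog_arm", "data": {"deltas": [[[2, 20, 5, 0, -1.2, -4.3, 85], [0, 5, 0, 0, 0, 0, 85], [0, 0, 0, 0, 0, 0, 85], [0, 0, 0, 0, 0, 0, 85]]]}}

```text
clock: 24.55
eef_pos: [0.6523, -0.2164, 0.1252]
tool_rot: [0.379, 0.925, -0.005, -0.001]
ft_force: [-0.1, -0.2, 0.3]
grip_width: 0.0851
```

```bash
cat >> h.py <<'E'
def lidfit(im,T,p0,z=.07,cam='wrist'):
    c=np.array([p0[0]/1000,p0[1]/1000,z]); th=np.linspace(0,2*np.pi,40)
    roi=np.zeros(im.shape[:2],np.uint8); cv2.fillPoly(roi,[np.array([proj(cam,c+[.044*np.cos(a),.044*np.sin(a),0],T) for a in th]).astype(np.int32)],1)
    hsv=cv2.cvtColor(np.ascontiguousarray(im),cv2.COLOR_RGB2HSV).astype(int); v=hsv[...,2][roi>0]
    t,_=cv2.threshold(v.astype(np.uint8),0,255,cv2.THRESH_OTSU)
    m=((hsv[...,2]>t)&(roi>0)).astype(np.uint8); n,l,st,ce=cv2.connectedComponentsWithStats(m); k=1+np.argmax(st[1:,4])
    h=cv2.convexHull(max(cv2.findContours((l==k).astype(np.uint8),cv2.RETR_EXTERNAL,cv2.CHAIN_APPROX_NONE)[0],key=len))
    p=np.array([at_z(cam,q[0],z,T)[:2]*1000 for q in h],np.float32); e=cv2.fitEllipse(p)
    print('lid thr',t,'px',np.round(ce[k],1),st[k,4],'ell',np.round([*e[0],*e[1]],1),'circ',np.round(cv2.minEnclosingCircle(p)[0],1),round(2*cv2.minEnclosingCircle(p)[1],1)); return e[0]
E
python3 - <<'E'
from h import *
T=toolT(); im=save('wrist','w13.png')
p=lidfit(im,T,(648.3,-224.1)); lidfit(im,T,(616.8,-324.3))
t=camera('top'); lidfit(t,T,(648.3,-224.1),cam='top')
plan([((p[0]/1000,p[1]/1000,.06),135),((p[0]/1000,p[1]/1000,-.008),135)],step=20)
E
```

```text
lid thr 134.0 px [228.  203.3] 2895 ell [ 647.9 -234.8   67.1   73.6] circ [ 645.8 -233.3] 74.6
lid thr 118.0 px [136.1 235. ] 3202 ell [ 616.1 -324.6   87.7   88.5] circ [ 616.1 -324.6] 89.0
lid thr 143.0 px [333.1 155.7] 699 ell [ 649.2 -223.9   87.4   91. ] circ [ 650.2 -223.4] 92.4
now [ 652.3 -217.   125.3] tilt 0.56 yaw 135.4 j6 [-0.32  0.66  0.48  1.39 -0.01  0.46]
  [-2.3, -3.8, 16.4, -0.1, 0.0, 0.1]
  [-2.3, -3.8, 16.4, -0.1, 0.0, 0.1]
  [-2.3, -3.9, 16.4, -0.1, 0.0, 0.1]
  [-2.3, -3.9, 16.3, -0.1, 0.0, 0.1]
 --
  [0.0, 0.0, 17.0, 0.0, 0.0, 0.0]
  [0.0, 0.0, 17.0, 0.0, 0.0, 0.0]
  [0.0, 0.0, 17.0, 0.0, 0.0, 0.0]
  [0.0, 0.0, 17.0, 0.0, 0.0, 0.0]
 --
```

View pics/w13.png

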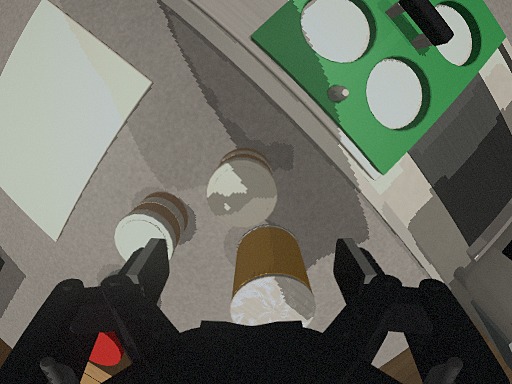

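The pot b lid is at about (242,191), half in the arm's shadow. A threshold fails there, so I'll fit the known 60 mm circle to the edges.

```bash
cat >> h.py <<'E'
def circfit(im,T,p0,z=.07,r=.030,cam='wrist',span=8,sub=None):
    g=cv2.GaussianBlur(np.ascontiguousarray(im),(3,3),0).astype(np.float32)
    th=np.linspace(0,2*np.pi,90,endpoint=False) if sub is None else sub
    def score(x,y):
        s=[]
        for k in (-.0015,.0015):
            uv=np.array([proj(cam,(x/1000+(r+k)*np.cos(a),y/1000+(r+k)*np.sin(a),z),T) for a in th],np.float32)
            s.append(cv2.remap(g,uv[:,:1],uv[:,1:],cv2.INTER_LINEAR)[:,0])
        return np.minimum(np.abs(s[0]-s[1]).sum(1),60).mean()
    b=np.array(p0,float)
    for st,w in ((2,span),(.5,2)):
        c=[(score(b[0]+i,b[1]+j),b[0]+i,b[1]+j) for i in np.arange(-w,w+.1,st) for j in np.arange(-w,w+.1,st)]
        s,*b=max(c); b=np.array(b)
    print('circ',np.round(b,1),'score',round(float(s),1)); return b
E
cat > l.py <<'E'
import sys
from h import *
E
python3 - <<'E'
from h import *
T=toolT(); im=cv2.imread('pics/w13.png')[:,:,::-1].copy()
p=circfit(im,T,(648.3,-224.1)); circfit(im,T,(616.8,-324.3)); print(proj('wrist',(.6483,-.2241,.07),T), proj('wrist',(p[0]/1000,p[1]/1000,.07),T))
t=camera('top'); circfit(t,T,(648.3,-224.1),cam='top')
plan([((p[0]/1000,p[1]/1000,.06),135),((p[0]/1000,p[1]/1000,-.008),135)],step=20)
E
```

```text
circ [ 647.8 -224.6] score 52.0
circ [ 616.8 -323.8] score 47.1
[242.09045731 194.17016121] [241.24278439 194.16162265]
circ [ 658.3 -214.1] score 11.3
now [ 652.2 -217.4  125.2] tilt 0.56 yaw 135.3 j6 [-0.32  0.66  0.48  1.39 -0.01  0.46]
  [-0.4, -1.9, 16.3, -0.1, 0.0, 0.1]
  [-0.5, -1.9, 16.3, -0.1, 0.0, 0.1]
  [-0.5, -2.0, 16.3, -0.1, 0.0, 0.1]
  [-0.5, -2.0, 16.3, -0.1, 0.0, 0.1]
 --
  [0.0, 0.0, 17.0, 0.0, 0.0, 0.0]
  [0.0, 0.0, 17.0, 0.0, 0.0, 0.0]
  [0.0, 0.0, 17.0, 0.0, 0.0, 0.0]
  [0.0, 0.0, 17.0, 0.0, 0.0, 0.0]
 --
```

>>> {"op": "jog_arm", "data": {"deltas": [[[-1.5, -7.5, 15, -0.3, 0, 0, 85], [0, 0, 25, 0, 0, 0, 85], [0, 0, 25, 0, 0, 0, 85], [0, 0, 15, 0, 0, 0, 85], [0, 0, 0, 0, 0, 0, 85]]]}}

```text
clock: 25.2
eef_pos: [0.6485, -0.2277, 0.046]
tool_rot: [0.382, 0.924, -0.003, 0.003]
ft_force: [-0.3, 0.6, 0.2]
grip_width: 0.0851
```

```bash
python3 - <<'E'
from h import *
plan([((.6479,-.2244,-.008),135)],step=18)
E
```

```text
now [ 648.5 -227.7   46. ] tilt 0.47 yaw 135.1 j6 [-0.33  0.69  0.33  1.2  -0.01  0.45]
  [0.8, 0.5, 13.5, -0.0, 0.1, 0.0]
  [0.8, 0.5, 13.5, -0.0, 0.1, 0.0]
  [0.7, 0.5, 13.5, -0.0, 0.1, 0.0]
  [0.7, 0.5, 13.5, -0.0, 0.1, 0.0]
 --
```

>>> {"op": "jog_arm", "data": {"deltas": [[[3, 2, 15, 0, 0.3, 0, 85], [1, 0.5, 15, 0, 0, 0, 85], [1, 0.5, 14, 0, 0, 0, 85], [0.5, 0, 8, 0, 0, 0, 85], [0, 0, 0, 0, 0, 0, 85]]]}}

```text
clock: 25.7
eef_pos: [0.6486, -0.2232, -0.0057]
tool_rot: [0.383, 0.924, -0.001, 0.003]
ft_force: [0.2, -0.9, 0.3]
grip_width: 0.0851
```

```bash
python3 - <<'E'
from h import *
print(np.round(get_obs()['ft_force'],1))
plan([((.6479,-.2244,-.008),135)],step=18)
E
```

```text
[ 0.2 -0.9  0.3]
now [ 648.6 -223.2   -5.7] tilt 0.38 yaw 135.0 j6 [-0.33  0.73  0.26  1.09 -0.    0.46]
  [-0.4, -1.3, 2.3, 0.0, 0.4, -0.0]
 --
```

>>> {"op": "jog_arm", "data": {"deltas": [[[-0.4, -1.3, 2, 0, 0.4, 0, 75], [0, 0, 0, 0, 0, 0, 50], [0, 0, 0, 0, 0, 0, 50], [0, 0, 0, 0, 0, 0, 50], [0, 0, 0, 0, 0, 0, 50]]]}}

```text
clock: 26.2
eef_pos: [0.6497, -0.2253, -0.0053]
tool_rot: [0.383, 0.924, 0.0, 0.002]
ft_force: [0.1, 0.1, -1.9]
grip_width: 0.059
```

>>> {"op": "jog_arm", "data": {"deltas": [[[0, 0, 0, 0, 0, 0, 50], [0, 0, 0, 0, 0, 0, 50]]]}}

```text
clock: 26.4
eef_pos: [0.6494, -0.2251, -0.0056]
tool_rot: [0.383, 0.924, 0.0, 0.001]
ft_force: [0.4, 0.1, -2.9]
grip_width: 0.0587
```

```bash
python3 - <<'E'
from h import *
o=get_obs(); print(np.round(o['ft_force'],1),o['grip_width'])
T=toolT(); plan([((.6479,-.2244,.16),135)],step=34)
print('pot in tool', np.round(1000*(T[:3,:3].T@(np.array([.6479,-.2244,0])-T[:3,3]))[:2],1))
E
```

```text
[ 0.4  0.1 -2.9] 0.058730357034175666
now [ 649.4 -225.1   -5.6] tilt 0.16 yaw 134.9 j6 [-0.33  0.74  0.28  1.1   0.    0.45]
  [0.2, -0.1, -33.1, 0.0, 0.0, -0.0]
  [0.3, -0.1, -33.1, 0.0, 0.0, -0.0]
  [0.3, -0.1, -33.1, 0.0, 0.0, -0.0]
  [0.3, -0.1, -33.1, 0.0, 0.0, -0.0]
  [0.3, -0.1, -33.1, 0.0, 0.0, -0.0]
 --
pot in tool [ 1.6 -0.6]
```

>>> {"op": "jog_arm", "data": {"deltas": [[[0, 0, -15, 0, 0, 0, 50], [0, 0, -30, 0, 0, 0, 50], [0, 0, -35, 0, 0, 0, 50], [0, 0, -35, 0, 0, 0, 50], [0, 0, -10, 0, 0, 0, 50]]]}}

```text
clock: 26.9
eef_pos: [0.6467, -0.2241, 0.1233]
tool_rot: [0.383, 0.924, 0.0, -0.002]
ft_force: [0.4, 0.3, -1.2]
grip_width: 0.0585
```

>>> {"op": "jog_arm", "data": {"deltas": [[[0, 15, -5, 0, 0, 0, 50], [0, 0, 0, 0, 0, 0, 50], [0, 0, 0, 0, 0, 0, 50]]]}}

```text
clock: 27.2
eef_pos: [0.6584, -0.2143, 0.1317]
tool_rot: [0.383, 0.924, 0.0, 0.001]
ft_force: [-0.2, 0.4, -2.4]
grip_width: 0.0588
```

```bash
cat >> h.py <<'E'
def bores(c=(638.4,-21.0),yaw=1.5):
    y=np.radians(yaw); M=np.array([[np.cos(y),-np.sin(y)],[np.sin(y),np.cos(y)]])
    return {n:np.array(c)+M@np.array(q) for n,q in dict(b1=(38,46),b2=(38,-46),b3=(-38,46),b4=(-38,-46)).items()}
E
python3 - <<'E'
from h import *
T=toolT(); im=save('wrist','w14.png'); o=get_obs(); print(o['grip_width'],np.round((toolT()-T)[:3,3]*1000,1))
for n,q in bores().items():
    print(n,np.round(q,1),np.round(proj('wrist',(*q/1000,.071),T)),end=' '); circfit(im,T,q,z=.071,r=.032,span=6)
q=bores()['b2']/1000
plan([((*q,.12),135),((*q,.0494),135)],step=34)
E
```

```text
0.05897012118895184 [-0.   0.2 -0.2]
b1 [675.2  26. ] [446.  28.] circ [677.2  25.5] score 50.4
b2 [677.6 -66. ] [389.  88.] circ [678.6 -65. ] score 60.0
b3 [599.2  24. ] [392. -35.] circ [607.2  28. ] score 8.2
b4 [601.6 -68. ] [328.  22.] circ [602.6 -69. ] score 45.8
now [ 658.4 -214.1  131.4] tilt 0.06 yaw 134.9 j6 [-0.31  0.66  0.5   1.41  0.    0.47]
  [18.3, 23.6, 2.3, 0.0, 0.0, -0.0]
  [18.3, 23.6, 2.3, 0.0, 0.0, -0.0]
  [18.3, 23.7, 2.3, 0.0, 0.0, -0.0]
  [18.2, 23.7, 2.3, 0.0, 0.0, -0.0]
  [18.2, 23.7, 2.3, 0.0, 0.0, -0.0]
 --
  [0.0, 0.0, 23.5, 0.0, 0.0, 0.0]
  [0.0, 0.0, 23.5, 0.0, 0.0, 0.0]
  [0.0, 0.0, 23.5, 0.0, 0.0, 0.0]
 --
```

```bash
python3 - <<'E'
from h import *
T=toolT(); im=cv2.imread('pics/w14.png')[:,:,::-1].copy(); z=T[2,3]+.0756
c=T[:3,3]; off=T[:3,:3]@np.array([.0016,0,0])
p0=(c+off)[:2]*1000
print(proj('wrist',(*p0/1000,z),T),z)
for w in (50,65):
    th=np.radians(135+np.linspace(-w,w,60))
    p=circfit(im,T,p0,z=z,sub=th,span=5); print('in tool',np.round(T[:3,:3].T@np.array([*(p/1000)-c[:2],0])*1000,1))
a=cv2.resize(im[180:340,150:350],(600,480)); cv2.imwrite('pics/held.png',a[:,:,::-1])
E
```

```text
[250.8385015  279.63579859] 0.20703257690539606
circ [ 659.3 -213. ] score 60.0
in tool [0.2 1.4 0. ]
circ [ 659.3 -213.5] score 60.0
in tool [-0.2  1.1  0. ]
```

View pics/held.png

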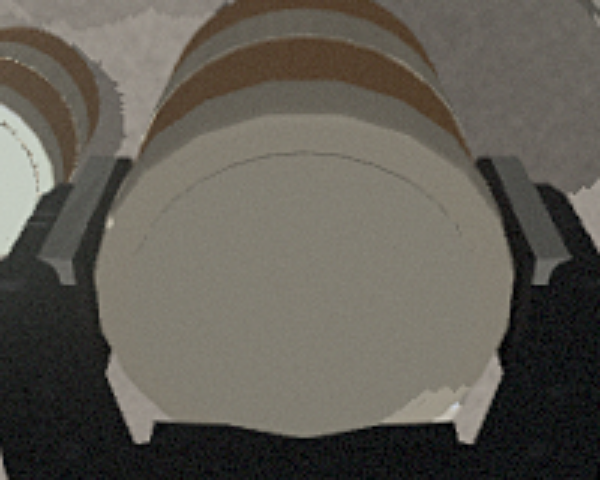

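```bash
python3 - <<'E'
from h import *
T=toolT(); im=cv2.imread('pics/w14.png')[:,:,::-1].copy(); z=T[2,3]+.0756
for n,q in (('front',(305,113)),('left',(97,280)),('right',(513,280)),('back',(305,437))):
    u=(150+q[0]/3-.33,180+q[1]/3-.33)
    print(n,[np.round((T[:3,:3].T@(at_z('wrist',u,zz,T)-T[:3,3]))*1000,1)[:2].tolist() for zz in (z-.003,z,z+.003)])
E
```

```text
front [[28.8, 0.2], [30.0, 0.2], [31.2, 0.2]]
left [[2.2, -29.9], [4.2, -29.1], [6.1, -28.3]]
right [[2.2, 30.5], [4.2, 29.7], [6.1, 28.8]]
back [[-27.7, 0.3], [-24.9, 0.3], [-22.1, 0.3]]
```

>>> {"op": "jog_arm", "data": {"deltas": [[[15, 20, 0, 0, 0, 0, 50], [20, 26, 0, 0, 0, 0, 50], [20, 26, 0, 0, 0, 0, 50], [20, 26, 0, 0, 0, 0, 50], [13, 17, 0, 0, 0, 0, 50]]]}}

```text
clock: 27.75
eef_pos: [0.6723, -0.0731, 0.1231]
tool_rot: [0.388, 0.921, -0.002, -0.006]
ft_force: [0.1, 0.0, -1.4]
grip_width: 0.0589
```

```bash
python3 - <<'E'
from h import *
plan([((.6782,-.0660,.11),135)],step=34)
E
```

```text
now [672.3 -73.1 123.1] tilt 0.74 yaw 134.3 j6 [-0.11  0.65  0.45  1.39 -0.    0.69]
  [0.8, 9.3, 13.0, -0.5, -0.5, -0.7]
 --
```

>>> {"op": "jog_arm", "data": {"deltas": [[[1, 9, 10, -0.5, -0.5, -0.7, 50], [0, 0, 8, 0, 0, 0, 50], [0, 0, 8, 0, 0, 0, 50], [0, 0, 0, 0, 0, 0, 50], [0, 0, 0, 0, 0, 0, 50]]]}}

```text
clock: 28.25
eef_pos: [0.6735, -0.0644, 0.0902]
tool_rot: [0.382, 0.924, -0.002, -0.006]
ft_force: [1.3, -0.5, -2.3]
grip_width: 0.059
```

```bash
python3 - <<'E'
from h import *
T=toolT(); im=save('wrist','w15.png')
for n,q in bores().items():
    print(n,np.round(proj('wrist',(*q/1000,.071),T)),end=' '); circfit(im,T,q,z=.071,r=.032,span=4)
plan([((.6782,-.0660,.08),135)],step=34)
E
```

```text
b1 [346. 121.] circ [676.2  27. ] score 60.0
b2 [254. 212.] circ [677.1 -66. ] score 34.4
b3 [267.  42.] circ [599.2  24. ] score 59.7
b4 [174. 140.] circ [601.1 -68.5] score 54.3
now [673.3 -64.6  90. ] tilt 0.69 yaw 135.1 j6 [-0.1   0.66  0.39  1.31  0.    0.69]
  [-4.6, 2.5, 9.9, -0.4, -0.5, 0.1]
 --
```

>>> {"op": "jog_arm", "data": {"deltas": [[[-4.5, 2.3, 4, -0.4, -0.5, 0, 50], [0, 0, 4, 0, 0, 0, 50], [0, 0, 0, 0, 0, 0, 50], [0, 0, 0, 0, 0, 0, 50]]]}}

```text
clock: 28.7
eef_pos: [0.6792, -0.0684, 0.0825]
tool_rot: [0.383, 0.924, 0.0, 0.001]
ft_force: [-0.3, 0.4, -2.3]
grip_width: 0.0591
```

```bash
python3 - <<'E'
from h import *
plan([((.6777,-.0662,.07),135)],step=34)
E
```

```text
now [679.2 -68.4  82.5] tilt 0.14 yaw 134.9 j6 [-0.1   0.66  0.37  1.28 -0.    0.69]
  [2.6, 0.5, 12.5, 0.1, 0.1, -0.1]
 --
```

>>> {"op": "jog_arm", "data": {"deltas": [[[2.6, 0.5, 4, 0, 0, 0, 50], [0, 0, 4, 0, 0, 0, 50], [0, 0, 4, 0, 0, 0, 50], [0, 0, 0, 0, 0, 0, 50]]]}}

```text
clock: 29.1
eef_pos: [0.6777, -0.0658, 0.0699]
tool_rot: [0.383, 0.924, 0.0, 0.001]
ft_force: [0.1, 0.2, -1.6]
grip_width: 0.0588
```

```bash
python3 - <<'E'
from h import *
plan([((.6777,-.0662,.07),135)],step=34); print(np.round(get_obs()['ft_force'],1))
E
```

```text
now [677.7 -65.8  69.9] tilt 0.17 yaw 135.0 j6 [-0.1   0.67  0.35  1.25 -0.    0.69]
  [-0.3, -0.3, -0.1, 0.1, 0.1, -0.0]
 --
[ 0.1  0.2 -1.6]
```

Good. The pot's bottom is now just above the plate top, so I'm inserting it.

>>> {"op": "jog_arm", "data": {"deltas": [[[0, -0.3, 4, 0, 0, 0, 50], [0, 0, 4, 0, 0, 0, 50], [0, 0, 0, 0, 0, 0, 50]]]}}

```text
clock: 29.4
eef_pos: [0.6774, -0.0659, 0.061]
tool_rot: [0.383, 0.924, 0.0, 0.001]
ft_force: [0.6, 0.5, -1.6]
grip_width: 0.0588
```

>>> {"op": "jog_arm", "data": {"deltas": [[[0, 0, 4, 0, 0, 0, 50], [0, 0, 4, 0, 0, 0, 50], [0, 0, 0, 0, 0, 0, 50]]]}}

```text
clock: 29.7
eef_pos: [0.6775, -0.0659, 0.0522]
tool_rot: [0.383, 0.924, 0.0, 0.001]
ft_force: [-0.6, 0.7, -1.0]
grip_width: 0.0583
```

```bash
python3 - <<'E'
from h import *
plan([((.6777,-.0662,.0494),135)],step=34); print(np.round(get_obs()['ft_force'],1))
E
```

```text
now [677.5 -65.9  52.2] tilt 0.15 yaw 135.0 j6 [-0.1   0.68  0.32  1.21 -0.    0.69]
  [-0.4, -0.1, 2.8, 0.1, 0.1, -0.0]
 --
[-0.6  0.7 -1. ]
```

>>> {"op": "jog_arm", "data": {"deltas": [[[0, 0, 3, 0, 0, 0, 50], [0, 0, 0, 0, 0, 0, 70], [0, 0, 0, 0, 0, 0, 70], [0, 0, 0, 0, 0, 0, 70], [0, 0, 0, 0, 0, 0, 70]]]}}

```text
clock: 30.2
eef_pos: [0.6789, -0.0661, 0.0507]
tool_rot: [0.383, 0.924, 0.001, 0.003]
ft_force: [-0.4, 0.3, -0.3]
grip_width: 0.0699
```

>>> {"op": "jog_arm", "data": {"deltas": [[[0, 0, -8, 0, 0, 0, 70], [0, 0, -25, 0, 0, 0, 70], [0, 0, -40, 0, 0, 0, 85], [-20, -31, -15, 0, 0, 0, 85], [-24, -38, 0, 0, 0, 0, 85]]]}}

```text
clock: 30.7
eef_pos: [0.6619, -0.1413, 0.1439]
tool_rot: [0.378, 0.926, 0.001, 0.003]
ft_force: [-0.1, -0.7, -0.4]
grip_width: 0.0849
```

>>> {"op": "jog_arm", "data": {"deltas": [[[-24, -38, 0, 0, 0, 0, 85], [-24, -38, 0, 0, 0, 0, 85], [-24, -38, 0, 0, 0, 0, 85], [-20, -33, 5, 0, 0, 0, 85], [0, 0, 0, 0, 0, 0, 85]]]}}

```text
clock: 31.2
eef_pos: [0.6243, -0.3226, 0.1468]
tool_rot: [0.38, 0.925, 0.0, 0.01]
ft_force: [0.0, -0.1, -0.6]
grip_width: 0.0849
```

>>> {"op": "jog_arm", "data": {"deltas": [[[0, 0, 0, 0, 0, 0, 85]]]}}

```text
clock: 31.3
eef_pos: [0.6241, -0.3236, 0.1476]
tool_rot: [0.381, 0.925, 0.001, 0.01]
ft_force: [-0.5, -0.3, 0.7]
grip_width: 0.085
```

```bash
python3 - <<'E'
from h import *
T=toolT(); im=save('wrist','w16.png'); print(np.round(get_obs()['ft_force'],1),np.round((toolT()-T)[:3,3]*1000,1))
L=lids(im,T)
p=circfit(im,T,(616.8,-324.1))
q=bores()['b2']; print('pot b in bore2',q,end=' '); circfit(im,T,q,z=.125,span=5)
plan([((*p/1000,.045),135)],step=24)
E
```

```text
[ 0.4 -0.4  0.3] [-0.2 -0.1 -0.1]
0.97 [496.7  43.4] circ [704.  -10.1  75.9] ell [704.1 -10.2  72.8  75.5]
0.68 [232.5 168.4] circ [ 602.2 -326.8   47.9] ell [ 605.7 -325.6   38.    47.5]
circ [ 615.8 -324.1] score 50.1
pot b in bore2 [677.59111797 -65.98951291] circ [674.1 -65.5] score 42.0
now [ 624.4 -322.6  147.4] tilt 1.13 yaw 135.4 j6 [-0.48  0.67  0.55  1.43  0.    0.3 ]
  [1.4, -1.6, 20.5, 0.1, 0.2, 0.1]
  [1.3, -1.6, 20.5, 0.1, 0.2, 0.1]
  [1.2, -1.5, 20.5, 0.1, 0.2, 0.1]
  [1.1, -1.5, 20.5, 0.1, 0.2, 0.1]
  [1.1, -1.5, 20.5, 0.1, 0.2, 0.1]
 --
```

>>> {"op": "jog_arm", "data": {"deltas": [[[6, -7, 15, 0.5, 0.9, 0, 85], [1, 0, 25, 0, 0, 0, 85], [1, 0, 25, 0, 0, 0, 85], [1, 0, 25, 0, 0, 0, 85], [0, 0, 0, 0, 0, 0, 85]]]}}

```text
clock: 31.9
eef_pos: [0.6136, -0.3134, 0.0528]
tool_rot: [0.375, 0.927, -0.001, -0.001]
ft_force: [-0.2, 0.7, -0.8]
grip_width: 0.0847
```

```bash
python3 - <<'E'
from h import *
plan([((.6164,-.3241,-.008),135)],step=16)
E
```

```text
now [ 613.6 -313.4   52.8] tilt 0.15 yaw 136.0 j6 [-0.47  0.7   0.36  1.23 -0.    0.3 ]
  [-2.4, -1.4, 15.2, -0.0, -0.0, 0.2]
  [-2.4, -1.4, 15.2, -0.0, -0.0, 0.2]
  [-2.4, -1.4, 15.2, -0.0, -0.0, 0.2]
  [-2.4, -1.4, 15.2, -0.0, -0.0, 0.2]
 --
```

>>> {"op": "jog_arm", "data": {"deltas": [[[-9, -5.5, 8, 0, 0, 0.8, 85], [0, 0, 18, 0, 0, 0, 85], [0.5, 0, 18, 0, 0, 0, 85], [0.5, 0, 14, 0, 0, 0, 85], [0, 0, 0, 0, 0, 0, 85]]]}}

```text
clock: 32.4
eef_pos: [0.6193, -0.3235, -0.0042]
tool_rot: [0.38, 0.925, -0.001, 0.002]
ft_force: [0.3, 0.3, 0.6]
grip_width: 0.0848
```

```bash
python3 - <<'E'
from h import *
plan([((.6164,-.3241,-.008),135)],step=16)
E
```

```text
now [ 619.3 -323.5   -4.2] tilt 0.24 yaw 135.3 j6 [-0.48  0.76  0.32  1.13 -0.    0.3 ]
  [1.7, -2.5, 3.8, -0.1, 0.2, 0.3]
 --
```

>>> {"op": "jog_arm", "data": {"deltas": [[[1.5, -2.5, 3, 0, 0.2, 0.3, 75], [0, 0, 0, 0, 0, 0, 50], [0, 0, 0, 0, 0, 0, 50], [0, 0, 0, 0, 0, 0, 50], [0, 0, 0, 0, 0, 0, 50]]]}}

```text
clock: 32.9
eef_pos: [0.6185, -0.3259, -0.0038]
tool_rot: [0.383, 0.924, -0.001, 0.003]
ft_force: [0.1, 0.7, -1.9]
grip_width: 0.0583
```

>>> {"op": "jog_arm", "data": {"deltas": [[[0, 0, 0, 0, 0, 0, 50], [0, 0, 0, 0, 0, 0, 50]]]}}

```text
clock: 33.1
eef_pos: [0.6185, -0.3259, -0.0036]
tool_rot: [0.383, 0.924, -0.001, 0.003]
ft_force: [0.1, 0.1, -1.4]
grip_width: 0.0584
```

>>> {"op": "jog_arm", "data": {"deltas": [[[0, 0, -15, 0, 0, 0, 50], [0, 0, -30, 0, 0, 0, 50], [0, 0, -35, 0, 0, 0, 50], [0, 0, -35, 0, 0, 0, 50], [0, 0, -20, 0, 0, 0, 50]]]}}

```text
clock: 33.6
eef_pos: [0.6149, -0.3235, 0.1341]
tool_rot: [0.383, 0.924, -0.001, -0.002]
ft_force: [0.8, -0.8, -0.9]
grip_width: 0.0586
```

>>> {"op": "jog_arm", "data": {"deltas": [[[0, 0, 0, 0, 0, 0, 50], [0, 0, 0, 0, 0, 0, 50]]]}}

```text
clock: 33.8
eef_pos: [0.6174, -0.3247, 0.1404]
tool_rot: [0.383, 0.924, -0.001, 0.003]
ft_force: [0.0, -0.0, -2.1]
grip_width: 0.0586
```

```bash
sed -i 's/sub=None):/sub=None,clip=60):/; s/sum(1),60)/sum(1),clip)/' h.py; cat >> h.py <<'E'
def held(im,T,zlid):
    c=T[:3,3]; yw=np.degrees(np.arctan2(T[1,0],T[0,0]))
    for clip in (60,150,400):
        p=circfit(im,T,c[:2]*1000,z=zlid,sub=np.radians(yw+np.linspace(-65,65,60)),span=4,clip=clip); print('  in tool',np.round(T[:3,:3].T@np.array([*(p/1000)-c[:2],0])*1000,1)[:2])
E
python3 - <<'E'
from h import *
T=toolT(); im=save('wrist','w17.png'); print(get_obs()['grip_width'])
held(im,T,T[2,3]+.0756)
print('ref w14 style'); 
q=bores()['b3']/1000
plan([((*q,.12),135)],step=40)
E
```

```text
0.059048486324358974
circ [ 616.9 -324.7] score 60.0
  in tool [ 0.4 -0.4]
circ [ 616.4 -323.7] score 118.9
  in tool [ 1.4 -0. ]
circ [ 616.4 -323.7] score 181.3
  in tool [ 1.4 -0. ]
ref w14 style
now [ 617.5 -324.7  140.4] tilt 0.32 yaw 135.0 j6 [-0.48  0.67  0.54  1.43 -0.    0.3 ]
  [28.9, 25.9, 2.1, 0.0, 0.0, -0.0]
  [28.9, 25.9, 2.1, 0.0, 0.0, -0.0]
  [28.9, 25.9, 2.1, 0.0, 0.0, -0.0]
  [28.9, 26.0, 2.2, 0.0, 0.0, -0.0]
  [28.9, 26.0, 2.2, 0.0, 0.0, -0.0]
  [28.8, 26.0, 2.2, 0.0, 0.0, -0.0]
  [28.8, 26.0, 2.2, 0.0, 0.0, -0.0]
  [28.8, 26.0, 2.2, 0.0, 0.0, -0.0]
  [28.8, 26.0, 2.2, 0.0, 0.0, -0.0]
 --
```

>>> {"op": "jog_arm", "data": {"deltas": [[[18, 16, 0, 0, 0, 0, 50], [29, 26, 0, 0, 0, 0, 50], [31, 28, 0, 0, 0, 0, 50], [31, 28, 0, 0, 0, 0, 50], [31, 28, 0, 0, 0, 0, 50]]]}}

```text
clock: 34.35
eef_pos: [0.6023, -0.1366, 0.1291]
tool_rot: [0.389, 0.921, -0.002, -0.004]
ft_force: [0.4, 0.6, -1.1]
grip_width: 0.0588
```

>>> {"op": "jog_arm", "data": {"deltas": [[[31, 28, 0, 0, 0, 0, 50], [31, 28, 0, 0, 0, 0, 50], [31, 28, 0, 0, 0, 0, 50], [24, 22, 0, 0, 0, 0, 50], [0, 0, 0, 0, 0, 0, 50]]]}}

```text
clock: 34.85
eef_pos: [0.588, 0.0331, 0.1193]
tool_rot: [0.386, 0.923, -0.005, -0.013]
ft_force: [-0.2, 0.2, -1.5]
grip_width: 0.059
```

```bash
python3 - <<'E'
from h import *
plan([((.5995,.0237,.10),135)],step=40)
E
```

```text
now [588.   33.1 119.3] tilt 1.55 yaw 134.6 j6 [0.05 0.48 0.15 1.27 0.   0.85]
  [-15.2, 1.9, 18.9, -1.0, -1.1, -0.4]
 --
```

>>> {"op": "jog_arm", "data": {"deltas": [[[-14, 2, 10, -1, -1.2, -0.4, 50], [0, 0, 10, 0, 0, 0, 50], [0, 0, 5, 0, 0, 0, 50], [0, 0, 0, 0, 0, 0, 50], [0, 0, 0, 0, 0, 0, 50]]]}}

```text
clock: 35.35
eef_pos: [0.5942, 0.0239, 0.0871]
tool_rot: [0.382, 0.924, -0.003, -0.005]
ft_force: [-0.8, 0.2, -1.1]
grip_width: 0.059
```

```bash
python3 - <<'E'
from h import *
T=toolT(); im=save('wrist','w18.png')
held(im,T,T[2,3]+.0736)
B=bores()
for n in ('b1','b4','b3'): print(n,B[n],end=' '); circfit(im,T,B[n],z=.071,r=.032,span=4)
print('b2',end=' '); circfit(im,T,B['b2'],z=.125,span=4)
plan([((.5995,.0237,.075),135)],step=40)
E
```

```text
circ [596.2  24.9] score 60.0
  in tool [-0.7  2.1]
circ [595.2  24.4] score 115.6
  in tool [-0.4  1.1]
circ [594.7  24.4] score 145.7
  in tool [-0.   0.7]
b1 [675.18283873  25.97896098] circ [675.2  26. ] score 22.8
b4 [601.61716127 -67.97896098] circ [600.1 -73.5] score 19.4
b3 [599.20888203  23.98951291] circ [598.2  23.5] score 33.8
b2 circ [675.1 -64. ] score 4.7
now [594.2  23.8  87.2] tilt 0.67 yaw 135.1 j6 [ 0.04  0.5   0.1   1.18 -0.    0.83]
  [-3.9, 3.8, 12.1, -0.6, -0.4, 0.1]
 --
```

>>> {"op": "jog_arm", "data": {"deltas": [[[-4, 3.7, 4, -0.6, -0.4, 0, 50], [0, 0, 4, 0, 0, 0, 50], [0, 0, 0, 0, 0, 0, 50], [0, 0, 0, 0, 0, 0, 50]]]}}

```text
clock: 35.8
eef_pos: [0.6011, 0.0229, 0.0796]
tool_rot: [0.383, 0.924, 0.001, 0.002]
ft_force: [0.4, -0.6, -1.8]
grip_width: 0.0589
```

```bash
python3 - <<'E'
from h import *
plan([((.5993,.0237,.068),135)],step=40)
E
```

```text
now [601.1  22.9  79.6] tilt 0.25 yaw 135.0 j6 [0.04 0.5  0.09 1.15 0.   0.82]
  [1.9, -0.7, 11.6, 0.2, 0.2, 0.0]
 --
```

>>> {"op": "jog_arm", "data": {"deltas": [[[1.7, -0.6, 4, 0.2, 0.2, 0, 50], [0, 0, 4, 0, 0, 0, 50], [0, 0, 3, 0, 0, 0, 50], [0, 0, 0, 0, 0, 0, 50]]]}}

```text
clock: 36.2
eef_pos: [0.5994, 0.024, 0.068]
tool_rot: [0.383, 0.924, 0.0, -0.0]
ft_force: [-0.1, -0.7, -1.0]
grip_width: 0.0588
```

```bash
python3 - <<'E'
from h import *
plan([((.5993,.0237,.068),135)],step=40);print(np.round(get_obs()['ft_force'],1))
E
```

```text
now [599.4  24.   68. ] tilt 0.04 yaw 135.0 j6 [0.04 0.51 0.07 1.13 0.   0.82]
  [-0.1, -0.3, 0.0, -0.0, -0.0, 0.0]
 --
[-0.1 -0.7 -1. ]
```

>>> {"op": "jog_arm", "data": {"deltas": [[[0, -0.3, 4, 0, 0, 0, 50], [0, 0, 4, 0, 0, 0, 50], [0, 0, 4, 0, 0, 0, 50], [0, 0, 4, 0, 0, 0, 50], [0, 0, 0, 0, 0, 0, 50]]]}}

```text
clock: 36.7
eef_pos: [0.5989, 0.0238, 0.0503]
tool_rot: [0.383, 0.924, -0.0, -0.001]
ft_force: [0.2, 1.3, -2.6]
grip_width: 0.0589
```

>>> {"op": "jog_arm", "data": {"deltas": [[[0, 0, 0, 0, 0, 0, 70], [0, 0, 0, 0, 0, 0, 70], [0, 0, 0, 0, 0, 0, 70], [0, 0, 0, 0, 0, 0, 70], [0, 0, -8, 0, 0, 0, 70]]]}}

```text
clock: 37.2
eef_pos: [0.5993, 0.0238, 0.0589]
tool_rot: [0.382, 0.924, 0.0, -0.0]
ft_force: [-0.7, -0.4, -0.3]
grip_width: 0.0699
```

>>> {"op": "jog_arm", "data": {"deltas": [[[0, 0, -25, 0, 0, 0, 70], [0, 0, -40, 0, 0, 0, 70], [10, 10, -20, 0, 0, 0, 85], [20, 20, 0, 0, 0, -8.5, 85], [17, 23, 0, 0, 0, -8.5, 85]]]}}

```text
clock: 37.7
eef_pos: [0.6009, 0.0928, 0.1523]
tool_rot: [0.241, 0.971, 0.001, 0.002]
ft_force: [0.7, 0.6, -0.3]
grip_width: 0.0851
```

>>> {"op": "jog_arm", "data": {"deltas": [[[13, 25, 0, 0, 0, -8.5, 85], [9, 27, 0, 0, 0, -8.5, 85], [5, 28, 0, 0, 0, -8.5, 85], [1, 28, 0, 0, 0, -8.5, 85], [-3, 28, 0, 0, 0, -8.5, 85]]]}}

```text
clock: 38.2
eef_pos: [0.6031, 0.2395, 0.1592]
tool_rot: [-0.132, 0.991, 0.0, 0.007]
ft_force: [-0.0, 0.6, 0.5]
grip_width: 0.0852
```

>>> {"op": "jog_arm", "data": {"deltas": [[[-7, 27, 0, 0, 0, -8.5, 85], [-10, 26, 0, 0, 0, -8.5, 85], [-13, 24, 0, 0, 0, -8.5, 85], [0, 0, 0, 0, 0, -8.5, 85], [0, 0, 0, 0, 0, 0, 85]]]}}

```text
clock: 38.7
eef_pos: [0.5988, 0.3314, 0.1635]
tool_rot: [-0.422, 0.906, -0.001, 0.009]
ft_force: [0.3, -0.5, 0.9]
grip_width: 0.085
```

```bash
python3 - <<'E'
from h import *
T=toolT(); im=save('wrist','w19.png')
print(proj('wrist',(.5945,.3275,.07),T)); lids(im,T); circfit(im,T,(594.5,327.5),span=10)
plan([((.5945,.3275,.12),225)],step=40)
E
```

```text
[253.11442473 173.49614852]
0.66 [252.6 182.3] circ [595. 328.  58.] ell [594.9 327.8  56.5  58. ]
circ [594.  327.5] score 57.0
now [598.9 330.8 163.4] tilt 1.05 yaw -130.3 j6 [ 0.51  0.62  0.51  1.44 -0.   -0.36]
  [3.0, 0.8, 21.7, -0.2, 0.5, 2.4]
  [2.9, 0.6, 21.7, -0.2, 0.5, 2.4]
 --
```

>>> {"op": "jog_arm", "data": {"deltas": [[[6, 1.5, 20, -0.4, 1, 4.8, 85], [0, 0, 28, 0, 0, 0, 85], [0, 0, 28, 0, 0, 0, 85], [0, 0, 25, 0, 0, 0, 85], [0, 0, 0, 0, 0, 0, 85]]]}}

```text
clock: 39.3
eef_pos: [0.5971, 0.3235, 0.0637]
tool_rot: [-0.371, 0.928, -0.001, 0.003]
ft_force: [-0.8, -0.2, -1.2]
grip_width: 0.0852
```

```bash
python3 - <<'E'
from h import *
plan([((.5946,.3279,-.008),225)],step=16)
E
```

```text
now [597.1 323.5  63.7] tilt 0.32 yaw -136.4 j6 [ 0.5   0.67  0.33  1.23 -0.   -0.26]
  [-0.2, 1.0, 14.3, -0.0, 0.0, -0.3]
  [-0.2, 1.0, 14.3, -0.0, 0.0, -0.3]
  [-0.2, 1.0, 14.3, -0.0, 0.0, -0.3]
  [-0.2, 1.0, 14.3, -0.0, 0.0, -0.3]
  [-0.3, 1.0, 14.3, -0.0, 0.0, -0.3]
 --
```

>>> {"op": "jog_arm", "data": {"deltas": [[[0, 5, 15, 0, 0.3, -1.4, 85], [0.5, 0, 18, 0, 0, 0, 85], [0.5, 0, 18, 0, 0, 0, 85], [0.5, 0, 16, 0, 0, 0, 85], [0, 0, 0, 0, 0, 0, 85]]]}}

```text
clock: 39.8
eef_pos: [0.5964, 0.3268, -0.0004]
tool_rot: [-0.381, 0.924, -0.001, 0.004]
ft_force: [0.2, 0.0, 0.1]
grip_width: 0.0845
```

```bash
python3 - <<'E'
from h import *
plan([((.5946,.3279,-.008),225)],step=16)
E
```

```text
now [ 5.964e+02  3.268e+02 -4.000e-01] tilt 0.51 yaw -135.2 j6 [ 0.5   0.72  0.25  1.09 -0.   -0.28]
  [0.5, 2.1, 7.6, -0.3, 0.4, -0.2]
 --
```

>>> {"op": "jog_arm", "data": {"deltas": [[[0.5, 2, 6, -0.3, 0.4, 0, 80], [0, 0, 0, 0, 0, 0, 50], [0, 0, 0, 0, 0, 0, 50], [0, 0, 0, 0, 0, 0, 50], [0, 0, 0, 0, 0, 0, 50]]]}}

```text
clock: 40.3
eef_pos: [0.5973, 0.3299, -0.0017]
tool_rot: [-0.381, 0.924, 0.0, 0.003]
ft_force: [-0.4, 0.2, -2.2]
grip_width: 0.0585
```

>>> {"op": "jog_arm", "data": {"deltas": [[[0, 0, 0, 0, 0, 0, 50], [0, 0, 0, 0, 0, 0, 50]]]}}

```text
clock: 40.5
eef_pos: [0.5972, 0.3298, -0.0017]
tool_rot: [-0.381, 0.924, 0.0, 0.003]
ft_force: [0.0, 0.2, -1.9]
grip_width: 0.0588
```

>>> {"op": "jog_arm", "data": {"deltas": [[[0, 0, -15, 0, 0, 0, 50], [0, 0, -30, 0, 0, 0, 50], [0, 0, -35, 0, 0, 0, 50], [0, 0, -35, 0, 0, 0, 50], [0, 0, -30, 0, 0, 0, 50]]]}}

```text
clock: 41.0
eef_pos: [0.5921, 0.3268, 0.144]
tool_rot: [-0.381, 0.925, -0.0, -0.004]
ft_force: [0.5, 0.4, -1.5]
grip_width: 0.0589
```

>>> {"op": "jog_arm", "data": {"deltas": [[[0, 0, 0, 0, 0, 0, 50], [0, 0, 0, 0, 0, 0, 50]]]}}

```text
clock: 41.2
eef_pos: [0.5952, 0.3285, 0.1522]
tool_rot: [-0.381, 0.925, 0.0, 0.002]
ft_force: [-0.1, -0.9, -2.3]
grip_width: 0.0584
```

```bash
python3 - <<'E'
from h import *
T=toolT(); im=save('wrist','w20.png'); print(get_obs()['grip_width'])
held(im,T,T[2,3]+.0745)
q=bores()['b1']/1000
plan([((*q,.14),225)],step=36)
E
```

```text
0.05847271335361131
circ [595.2 327. ] score 60.0
  in tool [ 1.1 -1.1]
circ [593.7 326.5] score 121.0
  in tool [ 2.5 -0.4]
circ [594.2 327. ] score 153.6
  in tool [ 1.8 -0.4]
now [595.5 328.7 152.5] tilt 0.33 yaw -135.2 j6 [ 0.5   0.63  0.49  1.43 -0.   -0.28]
  [17.4, -30.1, 1.3, -0.0, 0.0, -0.0]
  [17.4, -30.1, 1.4, -0.0, 0.0, -0.0]
  [17.5, -30.1, 1.4, -0.0, 0.0, -0.0]
  [17.5, -30.1, 1.4, -0.0, 0.0, -0.0]
  [17.5, -30.1, 1.4, -0.0, 0.0, -0.0]
  [17.5, -30.1, 1.4, -0.0, 0.0, -0.0]
  [17.5, -30.1, 1.4, -0.0, 0.0, -0.0]
  [17.5, -30.1, 1.4, -0.0, 0.0, -0.0]
  [17.5, -30.0, 1.4, -0.0, 0.0, -0.0]
 --
```

>>> {"op": "jog_arm", "data": {"deltas": [[[11, -18, 0, 0, 0, 0, 50], [17, -29, 0, 0, 0, 0, 50], [19, -32, 0, 0, 0, 0, 50], [19, -32, 0, 0, 0, 0, 50], [19, -32, 0, 0, 0, 0, 50]]]}}

```text
clock: 41.75
eef_pos: [0.6309, 0.1678, 0.1425]
tool_rot: [-0.387, 0.922, 0.002, -0.004]
ft_force: [-0.5, 0.7, -1.8]
grip_width: 0.0589
```

>>> {"op": "jog_arm", "data": {"deltas": [[[19, -32, 0, 0, 0, 0, 50], [19, -32, 0, 0, 0, 0, 50], [19, -32, 0, 0, 0, 0, 50], [13, -22, 0, 0, 0, 0, 50], [0, 0, 0, 0, 0, 0, 50]]]}}

```text
clock: 42.25
eef_pos: [0.6611, 0.0232, 0.1306]
tool_rot: [-0.384, 0.923, 0.003, -0.014]
ft_force: [-0.5, 0.3, -0.9]
grip_width: 0.0586
```

```bash
python3 - <<'E'
from h import *
plan([((.6764,.0269,.10),225)],step=40)
E
```

```text
now [661.1  23.2 130.6] tilt 1.62 yaw -134.9 j6 [ 0.04  0.62  0.43  1.4  -0.   -0.75]
  [-14.1, -8.7, 30.2, 1.0, -1.3, 0.1]
 --
```

>>> {"op": "jog_arm", "data": {"deltas": [[[-11, -6.5, 15, 1, -1.3, 0, 50], [-2, -1.5, 12, 0, 0, 0, 50], [0, 0, 12, 0, 0, 0, 50], [0, 0, 0, 0, 0, 0, 50], [0, 0, 0, 0, 0, 0, 50]]]}}

```text
clock: 42.75
eef_pos: [0.6706, 0.028, 0.0829]
tool_rot: [-0.384, 0.923, 0.003, -0.006]
ft_force: [0.1, 0.3, -1.8]
grip_width: 0.0584
```

```bash
python3 - <<'E'
from h import *
T=toolT(); im=save('wrist','w21.png')
held(im,T,T[2,3]+.0717)
plan([((.6764,.0269,.075),225)],step=40)
E
```

```text
circ [672.6  27. ] score 60.0
  in tool [-0.7 -2.1]
circ [670.6  27. ] score 123.1
  in tool [ 0.7 -0.7]
circ [671.1  27. ] score 155.5
  in tool [ 0.4 -1.1]
now [670.4  28.1  82.7] tilt 0.75 yaw -134.9 j6 [ 0.04  0.65  0.36  1.29  0.   -0.75]
  [-3.5, -5.2, 7.7, 0.6, -0.5, 0.1]
 --
```

>>> {"op": "jog_arm", "data": {"deltas": [[[-3, -5, 3, 0.6, -0.5, 0, 50], [0, 0, 4, 0, 0, 0, 50], [0, 0, 0, 0, 0, 0, 50], [0, 0, 0, 0, 0, 0, 50]]]}}

```text
clock: 43.2
eef_pos: [0.6776, 0.0275, 0.0773]
tool_rot: [-0.384, 0.923, -0.001, 0.002]
ft_force: [0.3, 0.0, -1.8]
grip_width: 0.0589
```

```bash
python3 - <<'E'
from h import *
plan([((.6761,.0267,.071),225)],step=40)
E
```

```text
now [677.6  27.5  77.3] tilt 0.3 yaw -134.8 j6 [ 0.04  0.66  0.35  1.26 -0.   -0.75]
  [1.7, 0.5, 6.3, -0.2, 0.2, 0.2]
 --
```

>>> {"op": "jog_arm", "data": {"deltas": [[[1.7, 0.5, 3, -0.2, 0.2, 0.2, 50], [0, 0, 3, 0, 0, 0, 50], [0, 0, 0, 0, 0, 0, 50]]]}}

```text
clock: 43.5
eef_pos: [0.6763, 0.0265, 0.0716]
tool_rot: [-0.383, 0.924, -0.0, 0.0]
ft_force: [0.4, -0.1, -2.6]
grip_width: 0.0587
```

```bash
python3 - <<'E'
from h import *
plan([((.6761,.0267,.071),225)],step=40);print(np.round(get_obs()['ft_force'],1))
E
```

```text
now [676.3  26.5  71.6] tilt 0.07 yaw -135.0 j6 [ 0.04  0.66  0.34  1.25 -0.   -0.75]
  [0.0, 0.3, 0.6, -0.1, 0.0, -0.0]
 --
[ 0.4 -0.1 -2.6]
```

>>> {"op": "jog_arm", "data": {"deltas": [[[0, 0, 4, 0, 0, 0, 50], [0, 0, 4, 0, 0, 0, 50], [0, 0, 4, 0, 0, 0, 50], [0, 0, 4, 0, 0, 0, 50], [0, 0, 0, 0, 0, 0, 50]]]}}

```text
clock: 44.0
eef_pos: [0.676, 0.0263, 0.0536]
tool_rot: [-0.382, 0.924, -0.0, -0.0]
ft_force: [0.2, -0.3, -2.5]
grip_width: 0.0586
```

>>> {"op": "jog_arm", "data": {"deltas": [[[0, 0, 1, 0, 0, 0, 70], [0, 0, 0, 0, 0, 0, 70], [0, 0, 0, 0, 0, 0, 70], [0, 0, 0, 0, 0, 0, 70], [0, 0, -8, 0, 0, 0, 70]]]}}

```text
clock: 44.5
eef_pos: [0.6766, 0.0264, 0.0616]
tool_rot: [-0.382, 0.924, -0.001, 0.001]
ft_force: [-1.2, 0.5, 0.4]
grip_width: 0.0701
```

>>> {"op": "jog_arm", "data": {"deltas": [[[0, 0, -25, 0, 0, 0, 70], [0, 0, -40, 0, 0, 0, 70], [0, 0, -30, 0, 0, 0, 40], [20, 0, -15, 0, 0, 0, 20], [30, 10, 0, 0, 0, 5, 5]]]}}

```text
clock: 45.0
eef_pos: [0.6366, -0.0006, 0.1791]
tool_rot: [-0.342, 0.94, -0.001, 0.003]
ft_force: [-0.2, 0.3, 0.6]
grip_width: 0.0264
```

>>> {"op": "jog_arm", "data": {"deltas": [[[30, 10, 0, 0, 0, 8, 5], [35, 15, 0, 0, 0, 8, 0], [36, 10, 0, 0, 0, 8, 0], [0, 0, 0, 0, 0, 0, 0], [0, 0, 0, 0, 0, 0, 0]]]}}

```text
clock: 45.5
eef_pos: [0.5269, -0.0255, 0.184]
tool_rot: [-0.129, 0.992, -0.002, 0.007]
ft_force: [0.5, 0.2, 0.0]
grip_width: -0.0
```

```bash
python3 - <<'E'
from h import *
T=toolT(); im=save('wrist','w22.png'); B=bores()
for n in ('b2','b3','b1'): print(n,np.round(B[n],1),np.round(proj('wrist',(*B[n]/1000,.125),T)),end=' '); circfit(im,T,B[n],z=.125,span=5,clip=100)
platefit(im,70,.071,T,smin=90)
t=camera('top'); cv2.imwrite('pics/t2.png',t[:,:,::-1])
plan([((.44,-.0262,.15),-178.5),((.44,-.0262,.043),-178.5)],step=42)
E
```

```text
b2 [677.6 -66. ] [178. 312.] circ [683.1 -66. ] score 13.3
b3 [599.2  24. ] [282. 273.] circ [597.7  25.5] score 38.6
b1 [675.2  26. ] [262. 328.] circ [676.2  25.5] score 16.4
rect [624.6 -21.1 138.6 213.7   3. ] handle px [232.8 263. ] area 2179 -> [606.4 -24.1] rect [607.  -48.9  50.9 150.4  23.1]
now [527.8 -25.4 183.7] tilt 0.84 yaw -165.1 j6 [-0.05  0.29  0.04  1.31 -0.   -0.31]
  [28.5, 7.3, 10.8, -0.1, 0.3, 4.5]
  [28.9, 5.0, 10.9, -0.1, 0.3, 4.5]
  [29.2, 2.8, 11.1, -0.1, 0.3, 4.5]
 --
  [0.0, 0.0, 35.7, 0.0, 0.0, 0.0]
  [0.0, 0.0, 35.7, 0.0, 0.0, 0.0]
  [0.0, 0.0, 35.7, 0.0, 0.0, 0.0]
 --
```

View pics/w22.png

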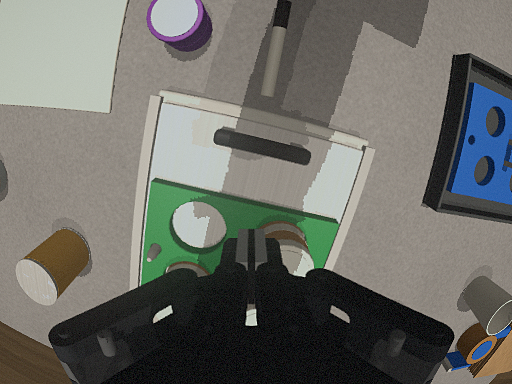

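The pots stand in their bores, with bore 4 empty, and the push bar is at (262,147). I'm moving in front of the push bar.

>>> {"op": "jog_arm", "data": {"deltas": [[[30, 8, 5, 0, 0.5, 5, 0], [31, 5, 5, 0, 0.3, 5, 0], [33, 3, 5, 0, 0, 4.5, 0], [0, 0, 0, 0, 0, 0, 0]]]}}

```text
clock: 46.0
eef_pos: [0.4358, -0.0247, 0.1673]
tool_rot: [-0.0, 1.0, -0.002, 0.002]
ft_force: [0.2, 0.8, 0.9]
grip_width: 0.0006
```

```bash
python3 - <<'E'
from h import *
t=camera('top'); T=toolT(); B=bores()
for n in ('b2','b3','b1'): print(n,np.round(B[n],1),end=' '); circfit(t,T,B[n],z=.125,cam='top',span=5,clip=200)
hsv=cv2.cvtColor(t,cv2.COLOR_RGB2HSV).astype(int)
print('masks'); lids(t,T,z=.125,cam='top')
im=camera('wrist'); 
for d in masks_of('push_bar','wrist')[:2]: print(d['conf'],d['at'],proj('wrist',(.4934,-.0248,.103),T))
plan([((.435,-.0263,.15),-178.5),((.435,-.0263,.043),-178.5)],step=38)
E
```

```text
b2 [677.6 -66. ] circ [676.1 -65. ] score 81.0
b3 [599.2  24. ] circ [600.7  27. ] score 34.2
b1 [675.2  26. ] circ [674.7  24.5] score 80.8
masks
0.83 [305.7 246.7] circ [ 381.3 -136.4   47.9] ell [ 381.2 -137.    46.4   47. ]
0.78 [245.8 139.6] circ [676.1  25.4  58.2] ell [675.5  25.4  55.9  57.5]
0.78 [278.4 139.5] circ [677.2 -65.2  58.1] ell [676.7 -65.3  56.3  57.7]
0.83 [255.7, 226.8] [251.38205102 244.2344229 ]
now [441.7 -25.  169.1] tilt 0.69 yaw -179.9 j6 [-0.05  0.13 -0.2   1.23 -0.   -0.06]
  [6.9, -1.2, 19.0, -0.3, 0.6, -1.4]
 --
  [0.0, 0.0, 35.7, 0.0, 0.0, 0.0]
  [0.0, 0.0, 35.7, 0.0, 0.0, 0.0]
  [0.0, 0.0, 35.7, 0.0, 0.0, 0.0]
 --
```

>>> {"op": "jog_arm", "data": {"deltas": [[[8, -1.2, 20, 0, 0.6, -1.4, 0], [1, 0, 35, 0, 0, 0, 0], [1, 0, 35, 0, 0, 0, 0], [1, 0, 28, 0, 0, 0, 0], [0, 0, 0, 0, 0, 0, 0]]]}}

```text
clock: 46.7
eef_pos: [0.4441, -0.0271, 0.0508]
tool_rot: [-0.016, 1.0, -0.003, 0.007]
ft_force: [-1.0, -0.8, -0.1]
grip_width: 0.0002
```

```bash
python3 - <<'E'
from h import *
plan([((.435,-.0263,.043),-178.5),((.683,-.0198,.043),-178.5)],step=15)
E
```

```text
now [444.1 -27.1  50.8] tilt 0.89 yaw -178.2 j6 [-0.06  0.24 -0.39  0.92 -0.   -0.09]
  [9.2, 1.1, 7.7, -0.3, 0.8, 0.3]
 --
  [-14.6, 0.0, 0.0, 0.0, 0.0, 0.0]
  [-14.6, 0.0, 0.0, 0.0, 0.0, 0.0]
  [-14.6, 0.0, 0.0, 0.0, 0.0, 0.0]
  [-14.6, 0.0, 0.0, 0.0, 0.0, 0.0]
  [-14.6, 0.0, 0.0, 0.0, 0.0, 0.0]
  [-14.6, 0.0, 0.0, 0.0, 0.0, 0.0]
  [-14.6, 0.0, 0.0, 0.0, 0.0, 0.0]
  [-14.6, 0.0, 0.0, 0.0, 0.0, 0.0]
  [-14.6, 0.0, 0.0, 0.0, 0.0, 0.0]
  [-14.6, 0.0, 0.0, 0.0, 0.0, 0.0]
  [-14.6, 0.0, 0.0, 0.0, 0.0, 0.0]
  [-14.6, 0.0, 0.0, 0.0, 0.0, 0.0]
  [-14.6, 0.0, 0.0, 0.0, 0.0, 0.0]
  [-14.6, 0.0, 0.0, 0.0, 0.0, 0.0]
  [-14.6, 0.0, 0.0, 0.0, 0.0, 0.0]
  [-14.6, 0.0, 0.0, 0.0, 0.0, 0.0]
  [-14.6, 0.0, 0.0, 0.0, 0.0, 0.0]
 --
```

>>> {"op": "jog_arm", "data": {"deltas": [[[0, 1, 8, -0.3, 0.8, 0.3, 0], [-8, 0, 0, 0, 0, 0, 0], [-8, 0, 0, 0, 0, 0, 0], [-8, 0, 0, 0, 0, 0, 0], [-6, 0, 0, 0, 0, 0, 0]]]}}

```text
clock: 47.2
eef_pos: [0.4805, -0.0254, 0.046]
tool_rot: [-0.013, 1.0, -0.0, 0.001]
ft_force: [-5.4, -0.6, -3.9]
grip_width: 0.0
```

>>> {"op": "jog_arm", "data": {"deltas": [[[-8, 0, 0, 0, 0, 0, 0], [-11, 0, 0, 0, 0, 0, 0], [-14, 0, 0, 0, 0, 0, 0], [-14, 0, 0, 0, 0, 0, 0], [-14, 0, 0, 0, 0, 0, 0]]]}}

```text
clock: 47.7
eef_pos: [0.5362, -0.024, 0.046]
tool_rot: [-0.013, 1.0, -0.0, -0.006]
ft_force: [-5.2, -0.9, 2.8]
grip_width: -0.0002
```

```bash
python3 - <<'E'
from h import *
print(np.round(get_obs()['ft_force'],1))
plan([((.683,-.0198,.043),-178.5)],step=15)
E
```

```text
[-5.2 -0.9  2.8]
now [536.2 -24.   46. ] tilt 0.7 yaw -178.5 j6 [-0.04  0.43 -0.13  1.02 -0.   -0.07]
  [-14.7, 0.0, 0.1, -0.0, -0.1, -0.0]
  [-14.7, 0.0, 0.1, -0.0, -0.1, -0.0]
  [-14.7, 0.0, 0.2, -0.0, -0.1, -0.0]
  [-14.7, 0.0, 0.2, -0.0, -0.1, -0.0]
  [-14.7, 0.0, 0.2, -0.0, -0.1, -0.0]
  [-14.7, 0.0, 0.2, -0.0, -0.1, -0.0]
  [-14.7, 0.0, 0.2, -0.0, -0.1, -0.0]
  [-14.7, 0.0, 0.2, -0.0, -0.1, -0.0]
  [-14.7, 0.0, 0.3, -0.0, -0.1, -0.0]
  [-14.7, 0.0, 0.3, -0.0, -0.1, -0.0]
 --
```

>>> {"op": "jog_arm", "data": {"deltas": [[[-14, 0, 0, 0, -0.5, 0, 0], [-14, 0, 0, 0, 0, 0, 0], [-14, 0, 0, 0, 0, 0, 0], [-14, 0, 0, 0, 0, 0, 0], [-14, 0, 0, 0, 0, 0, 0]]]}}

```text
clock: 48.2
eef_pos: [0.6036, -0.0223, 0.0461]
tool_rot: [-0.013, 1.0, -0.001, -0.008]
ft_force: [-5.1, -0.0, 2.3]
grip_width: -0.0002
```

>>> {"op": "jog_arm", "data": {"deltas": [[[-14, 0, 0, 0, -0.3, 0, 0], [-14, 0, 0, 0, 0, 0, 0], [-12, 0, 0, 0, 0, 0, 0], [-10, 0, 0, 0, 0, 0, 0], [-7, 0, 0, 0, 0, 0, 0]]]}}

```text
clock: 48.7
eef_pos: [0.66, -0.0209, 0.0461]
tool_rot: [-0.013, 1.0, -0.001, -0.009]
ft_force: [-4.0, 0.3, 1.8]
grip_width: 0.0003
```

>>> {"op": "jog_arm", "data": {"deltas": [[[-5, 0, 0, 0, 0, 0, 0], [-4, 0, 0, 0, 0, 0, 0], [-4, 0, 0, 0, 0, 0, 0]]]}}

```text
clock: 49.0
eef_pos: [0.6732, -0.0206, 0.0461]
tool_rot: [-0.013, 1.0, -0.001, -0.01]
ft_force: [-4.0, -0.4, 1.7]
grip_width: 0.0002
```

```bash
python3 - <<'E'
from h import *
print(np.round(get_obs()['ft_force'],1))
plan([((.683,-.0198,.043),-178.5)],step=6)
E
```

```text
[-4.  -0.4  1.7]
now [673.2 -20.6  46.1] tilt 1.16 yaw -178.5 j6 [-0.03  0.69  0.32  1.22 -0.   -0.05]
  [-4.9, 0.3, 1.5, -0.0, -0.6, -0.0]
  [-4.9, 0.3, 1.5, -0.0, -0.6, -0.0]
 --
```

>>> {"op": "jog_arm", "data": {"deltas": [[[-3, 0, 0, 0, 0, 0, 0], [-3, 0, 0, 0, 0, 0, 0], [-3, 0, 0, 0, 0, 0, 0]]]}}

```text
clock: 49.3
eef_pos: [0.6781, -0.0204, 0.0461]
tool_rot: [-0.013, 1.0, -0.001, -0.015]
ft_force: [-15.6, -0.8, 9.5]
grip_width: 0.0001
```

>>> {"op": "jog_arm", "data": {"deltas": [[[-2, 0, 0, 0, 0, 0, 0], [-2, 0, 0, 0, 0, 0, 0]]]}}

```text
clock: 49.5
eef_pos: [0.6776, -0.0205, 0.0463]
tool_rot: [-0.013, 1.0, -0.001, -0.019]
ft_force: [-9.4, -0.7, 5.3]
grip_width: -0.0002
```

>>> {"op": "jog_arm", "data": {"deltas": [[[-2, 0, 0, 0, 0, 0, 0], [-2, 0, 0, 0, 0, 0, 0]]]}}

```text
clock: 49.7
eef_pos: [0.6771, -0.0205, 0.0465]
tool_rot: [-0.013, 1.0, -0.001, -0.023]
ft_force: [-10.0, 0.3, 5.6]
grip_width: -0.0003
```

>>> {"op": "jog_arm", "data": {"deltas": [[[8, 0, 0, 0, 0, 0, 0], [25, 0, 0, 0, -1, 0, 0], [40, 0, -10, 0, -1, 0, 0], [45, 0, -30, 0, 0, 0, 0], [45, 0, -40, 0, 0, 0, 0]]]}}

```text
clock: 50.2
eef_pos: [0.5277, -0.0238, 0.1177]
tool_rot: [-0.013, 1.0, -0.0, -0.001]
ft_force: [-0.8, 0.3, 0.9]
grip_width: -0.0001
```

>>> {"op": "jog_arm", "data": {"deltas": [[[20, 0, -40, 0, 0, 0, 0], [0, 0, 0, 0, 0, 0, 0], [0, 0, 0, 0, 0, 0, 0]]]}}

```text
clock: 50.5
eef_pos: [0.5095, -0.0244, 0.1662]
tool_rot: [-0.013, 1.0, -0.001, 0.008]
ft_force: [-0.1, 1.5, 0.0]
grip_width: 0.0004
```

```bash
python3 - <<'E'
from h import *
T=toolT(); im=save('wrist','w23.png'); print(np.round(T[:3,3]*1000,1),np.round(get_obs()['ft_force'],1))
t=camera('top'); cv2.imwrite('pics/t3.png',t[:,:,::-1])
ex=np.array([.99966,.0262]); c=np.array([638.4,-21.0])+205*ex-145*ex
for cam,I in (('wrist',im),('top',t)):
    u=proj(cam,(*c/1000,.103),T); print(cam,'home bar px',np.round(u))
    best=[]
    for s in range(-60,45,1):
        q=c+s*ex; pts=np.array([proj(cam,(*((q+d*np.array([-.0262,1]))/1000),.103),T) for d in np.linspace(-36,36,25)],np.float32)
        v=cv2.remap(cv2.cvtColor(I,cv2.COLOR_RGB2GRAY),pts[:,:1],pts[:,1:],cv2.INTER_LINEAR).mean(); best.append((round(float(v)),s))
    print(sorted(best)[:8])
platefit(t,110,.022,T,cam='top',smin=130)
E
```

```text
[509.5 -24.4 166.2] [-0.1  0.3  1. ]
wrist home bar px [251. 345.]
[(16, 2), (16, 30), (16, 31), (16, 35), (16, 43), (17, -31), (17, -27), (17, -22)]
top home bar px [262. 135.]
[(139, 44), (141, 43), (142, 42), (144, 41), (146, 40), (147, 39), (149, 38), (150, 37)]
rect [396.8 350.5 160.9 211.8   6.5] handle px [127.8 241.4] area 61 -> [395.8 347.2] rect [395.7 346.5  36.6  11.    4.3]
```

```bash
python3 - <<'E'
from h import *
T=np.eye(4); I=camera('scene'); cv2.imwrite('pics/s3.png',I[:,:,::-1]); g=cv2.cvtColor(I,cv2.COLOR_RGB2GRAY)
ex=np.array([.99966,.0262]); ey=np.array([-.0262,1]); c=np.array([638.4,-21.0])+60*ex
def prof(im,lo,hi):
    r=[]
    for s in range(lo,hi):
        pts=np.array([proj('scene',(*((c+s*ex+d*ey)/1000),.103),T) for d in np.linspace(-36,36,25)],np.float32)
        r.append((round(float(cv2.remap(im,pts[:,:1],pts[:,1:],cv2.INTER_LINEAR).mean())),s))
    return r
now=prof(g,-40,31); print(now[::3]); 
lo=min(now); sel=[s for v,s in now if v<lo[0]+12]; m=np.mean(sel); print('bar offset from home',m,lo)
g0=cv2.cvtColor(cv2.imread('pics/s0.png'),cv2.COLOR_BGR2GRAY); old=prof(g0,-240,-170); l0=min(old); m0=np.mean([s for v,s in old if v<l0[0]+12]); print('start offset',m0,l0,'travel',m-m0)
if lo[0]<70 and max(sel)-min(sel)<25 and 196<m-m0<212: print('handing in'); print(job_done())
E
```

```text
[(85, -40), (89, -37), (90, -34), (90, -31), (90, -28), (91, -25), (91, -22), (91, -19), (91, -16), (101, -13), (118, -10), (93, -7), (48, -4), (35, -1), (35, 2), (53, 5), (100, 8), (136, 11), (148, 14), (160, 17), (187, 20), (202, 23), (204, 26), (203, 29)]
bar offset from home 0.5 (35, -1)
start offset -203.0 (32, -203) travel 203.5
handing in
the job is handed in; nothing more can be done
None
```

The plate is changed over, the three brown pots stand in green bores with the shuttle pushed home, and the job is handed in. No verdict was reported.

**What I did:** I lifted the blue plate level off the pins and laid it in the wash tray. I then lowered the green plate onto the pins, put pots into bores 1, 2 and 3, and pushed the shuttle home by its bar. I left the purple look-alike and the bystanders alone.

**Last checks**
- **Shuttle:** it stalled at the stop with up to 15 N. The scene camera measured 203.5 mm of travel, with the bar 0.5 mm from its home position.
- **Blue plate:** it still lies in the tray, within about 5 mm of where I measured the tray's centre.
- **Green plate:** it fitted flush at the nest when I set it down. I did not refit it once it was under the head.
- **Pots:** bores 1 and 2 were confirmed to about 1.5 mm by the top camera before the push.

**What disagreed or was not checked**
- **Bore 3:** the picture showed that pot in its bore, but the network missed it and the circle fits were weak and up to 3.4 mm off. Its insertion was smooth and reached full depth.
- **Under the head:** I did not check any of the pots again after the push.
- **First grasp:** it closed on nothing, because the fingertips sit about 43 mm behind the reported tool point. I corrected for that from then on.
- **Last top and wrist views:** the push bar could not be found in either, so the scene camera decided that check.

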